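Nest the storage set on the pallet

TASK

Put the storage set away on the little slatted pallet, one piece at a time and in this order: the shallow black tray centred and square on the pallet, the plywood crate flat inside the tray, the tall grey tub upright inside the crate, and last the smaller of the two lids, the one that fits the tub, flat on top so that it closes the tub. Leave the wide lid, the tin and the jar where they are.

Things in the scene. Friction and masses are not known exactly. Their poses are not given: they have to be found in the camera images.
- pallet: Small slatted wooden pallet fixed to the bench: 160 (x) by 200 (y) by 18 mm high. Origin at the centre of its underside; y is its long axis, z up. It stands somewhere else, turned differently, each time.
- tray_mid (a point): Shallow black plastic tray, open on top, 140 (x) by 180 (y) outside and 32 mm high; walls 8 mm thick and vertical, floor 6 mm thick, about 200 g. The point is its centre, half-way up (16 mm above its underside); y is its long axis, z up. It can be picked up by pinching the middle of a long wall (at 66 mm along +x or -x from the centre) from above.
- crate_mid (a point): Plywood crate, open on top, 92 (x) by 130 (y) outside and 58 mm high; walls 8 mm thick and vertical, floor 6 mm thick, about 220 g. The point is its centre, half-way up (29 mm above its underside); y is its long axis, z up. It can be picked up by pinching the middle of a long wall (at 42 mm along +x or -x from the centre). Inside the tray it has about 16 mm of room on each side.
- tub_mid (a point): Tall grey plastic tub, open on top, 54 (x) by 84 (y) outside and 88 mm high; walls and floor 5 mm thick, walls vertical, about 120 g. The point is its centre, half-way up (44 mm above its underside); y is its long axis, z up. It can be gripped across its 54 mm width near the top. Inside the crate it has 11 mm (x) and 15 mm (y) of room on each side.
- lid_mid (a point): Small grey lid for the tub, 42 mm high, 70 g, lying handle up. Flange 70 (x) by 100 (y) by 6 mm; under it a plug 30 by 60 by 8 mm that enters the tub's mouth with 7 mm of room all round; on top a black bar handle 12 mm thick (x), 50 long (y), 28 high. The point is its centre, half-way up (21 mm above the plug's underside); y its long axis, z up. Seated, the flange rests on the tub's rim.
- wide_lid_mid (a point): Bystander, to be left alone: a larger grey lid of the same pattern, flange 104 (x) by 140 (y) mm, 42 mm high over its handle. The point is its centre, half-way up.
- tin: Bystander, to be left alone: plain steel tin, 68 mm across and 75 mm high. Origin at the centre of its underside.
- jar: Bystander, to be left alone: glass jar with a metal cap, 60 mm across and 80 mm high. Origin at the centre of its underside.
Things that resemble listed ones, but are neither listed nor needed, are in the scene too. Leave any green, orange or pink look-alike of the part that bears lid_mid alone.

How it is judged:
By the outcome, as a careful person would: the job done as asked, in the order asked, and still so for the second after the job is handed in, with the robot touching nothing.
It also fails if it takes over 128 s, if anything falls off the work surface, if the arm or the gripper's body presses on something with over 40 N, if the wrist force passes 120 N, or if a joint passes its speed limit or range.

ROBOT

A 6-joint arm with a two-finger parallel gripper is mounted at the origin on the work surface. World frame = base frame: x ahead of the robot, y to its left, z up, the work surface at z = 0. Lengths are in m, angles in rad, forces in N, time in s.
With the tool pointing down it reaches from about 0.375 to 0.9 m from the base axis. Payload 3.1 kg.
Tool frame: the origin (TCP) lies at the very end of the fingers, on their centre line; the grasp point (between the pads) lies robot.grasp_offset behind it (robot.grasp_offset is the distance from the TCP to the grasp point, in m); z points along the fingers, y is the direction in which the jaws open and shut (so a half turn about z gives the same grasp; the last joint's range is limited). The gripper opens to 87 mm and grips with 3 to 60 N. Pads are 19 mm wide; open, the fingers measure 117 mm over their backs; the gripper's body (75 mm by 190 mm) begins 51 mm behind the grasp point.
Start: joints at [-1.298, 0.527, 1.433, -0, 1.181, -0.178], TCP at [0.272, -0.563, 0.197] pointing down, gripper open.
Joint ranges: [-3.08, 3.08], [-0.75, 2.2], [0.22, 2.44], [-1.43, 4.57], [0, 2.65], [-2.85, 2.85]. Speed limits (rad/s): [2.79, 2.79, 3.14, 3.14, 3.14, 3.14].

INTERFACE

Orientations are given as a unit quaternion [x, y, z, w].
In Python, from rig import robot gives the robot as it stands.
- The arm moves only by the tool drive_tool, never from a script. Its argument "targets" is one flat list of numbers, 6 for each row, row after row: the shift along the tool's x, y, z in cm, then the turn, a rotation vector about the tool's x, y, z in degrees. A call has 1 to 12 rows; each row is the pose to reach, as a shift and turn from the pose commanded when the call began, along the tool's axes at that moment; what a row does not reach only later rows make up. A row lasts 1/12 s, in which the tool goes at most 41.7 mm and 7.16 degrees, less where a joint would pass 70% of its speed; a pose out of reach is approached as far as the arm can. A call with a gripper value outside its range is refused whole. "grip" is the gripper command: -1 is fully open, 1 is shut, values between are in proportion, set as the call begins (left out, the last holds). The fingers move at their own pace and stop on an object; "squeeze" is the grip in N (left out, the last holds). Time passes only in rows, so rows that repeat a pose let the fingers close. It gives the time, the measured TCP pose, the force and the opening at its end, in the units of the state.
- robot.get_obs(): the state, without advancing time (a new reading comes with each control period).
- robot.camera(name): name is "side" or "top" or "wrist"; returns (picture, depth): 420x560x3 uint8, red, green, blue; 420x560 float32, m along the optical axis (not along the pixel's ray), 0 where there is no reading.
- robot.calibration(name): a dict with "mtx" (3x3 intrinsics, pixels), "R" (3x3) and "t" (3): a world point X has camera coordinates R X + t; the wrist camera has in their place "hand_eye" (4x4, takes a point from camera to tool coordinates, whose origin is the TCP and whose axes are the flange's). Camera axes: x right, y down, z forward; pixel columns grow to the right and rows downward; lengths in m; the calibration is good to about 2 mm. A picture is of the moment at which its call begins: read the wrist's pose just before it. calibration takes no time and is no camera call.
- robot.hand_in(): hands the job in, once; it reports no verdict.
The state is a dict: "time": time; "q": joint angles; "joint_velocities": joint speeds; "joint_torque": joint torques, N m; "position": TCP position; "tool_rot": TCP orientation; "ft_force": force on the tool from outside, world axes, zero at the start; "moment": the same for the moment, N m; "grip_width": finger opening in m.
Only numpy, scipy, OpenCV 4.12 (cv2) and the standard library are available. Lean on these libraries where they do the work, as an engineer would, in place of code of your own. Each camera call takes 0.05 s, during which the arm holds its last target.

## Working session

There is one attempt and no reset: what is moved stays moved. The work goes in short steps, Python scripts to look and compute and a tool call to move; the robot and the scene stay as the last step left them, time stands still between calls to the robot, and variables do not carry over. Pictures are saved under pics/ and viewed, and the job is handed in when it is done.

Besides the shell and the picture viewer there is one more tool, called after "Call:" as name(argument=value, ...), one argument or row to a line, values as JSON. drive_tool: Moves the arm, as the interface text tells. Its arguments: {"type":"object","properties":{"targets":{"type":"array","items":{"type":"number"}},"grip":{"type":"number"},"squeeze":{"type":"number"}},"required":["targets"]}

```bash
ls; mkdir -p pics; python3 - <<'E'
from rig import robot
import cv2,numpy as np,pickle
print(robot.grasp_offset)
o=robot.get_obs();print(o)
d={}
for n in("top","side"):
    p,z=robot.camera(n);c=robot.calibration(n);d[n]=(p,z,c)
    cv2.imwrite(f"pics/{n}0.png",p[:,:,::-1]);print(n,c)
pickle.dump(d,open("d0.pkl","wb"))
print(robot.calibration("wrist"))
E
```

```text
pics
0.0187
{'time': 0.0, 'q': array([-1.29847969e+00,  5.28454346e-01,  1.43387406e+00, -1.58488777e-06,
        1.18141953e+00, -1.78474261e-01]), 'joint_velocities': array([ 0.00135324,  0.00124372, -0.00086764, -0.0019532 ,  0.00037264,
       -0.00058961]), 'joint_torque': array([ 8.31208072e-04, -4.40035343e+01, -1.76589471e+01,  6.34415634e-02,
        5.84493263e-02, -1.64460089e-04]), 'position': array([ 0.27212589, -0.56178137,  0.19558795]), 'tool_rot': array([ 9.74705170e-01,  2.23491991e-01, -5.12777793e-05, -1.07642353e-03]), 'ft_force': array([0.59094182, 0.59175441, 0.5851313 ]), 'moment': array([ 0.00132112, -0.01725956, -0.02557773]), 'grip_width': 0.0870808870410462}
top {'mtx': array([[402.43217292,   0.        , 275.86533715],
       [  0.        , 402.43217292, 210.81866719],
       [  0.        ,   0.        ,   1.        ]]), 'R': array([[-0.0196555 , -0.99980564, -0.00153383],
       [-0.98475363,  0.01962475, -0.1728443 ],
       [ 0.17284081, -0.0018869 , -0.98494797]]), 't': array([0.00361471, 0.47212752, 1.04707129])}
side {'mtx': array([[525.01530323,   
[... 151 characters left out ...]
7452, -0.70812936,  0.00340234],
       [-0.47460252, -0.47678025, -0.73988719],
       [ 0.52555801,  0.52080073, -0.67272236]]), 't': array([-0.33666184,  0.28984969,  1.31645525])}
{'mtx': array([[299.87643635,   0.        , 278.40614085],
       [  0.        , 299.87643635, 213.56620921],
       [  0.        ,   0.        ,   1.        ]]), 'hand_eye': array([[-1.36652975e-03, -9.65686240e-01, -2.59707948e-01,
         7.12164092e-02],
       [ 9.99998931e-01, -1.18470877e-03, -8.56621195e-04,
         4.48095783e-05],
       [ 5.19549017e-04, -2.59708841e-01,  9.65686827e-01,
        -1.87413289e-01],
       [ 0.00000000e+00,  0.00000000e+00,  0.00000000e+00,
         1.00000000e+00]])}
```

View pics/top0.png

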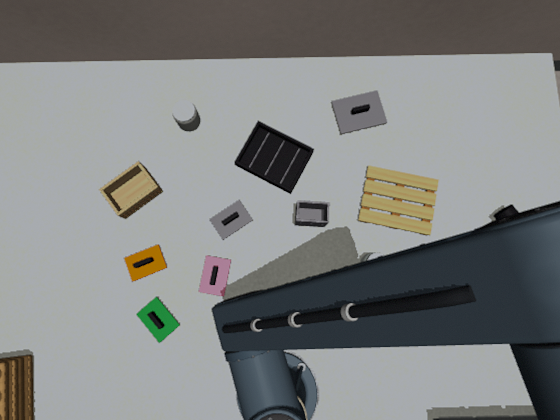

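View pics/side0.png

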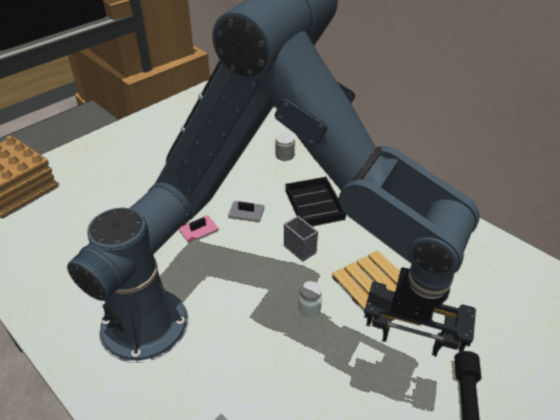

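The top view shows:
- pallet (398,200), black tray (274,157), crate (131,190), tub (311,213)
- grey lids at (231,219), small, and (358,112), wide
- coloured look-alikes: orange (145,263), green (158,320), pink (214,276)
- tin (187,117), and the jar just under the arm (365,258)

The grey lid at (231,219) fits lid_mid, because it is the smaller of the two grey ones. I'll check its flange size next and enlarge it.

```bash
cat > h.py <<'E'
import numpy as np,cv2,pickle
from scipy.spatial.transform import Rotation as Rn
def cloud(z,c,T=None):
    v,u=np.mgrid[:z.shape[0],:z.shape[1]]
    K=c["mtx"];P=np.stack([(u-K[0,2])/K[0,0]*z,(v-K[1,2])/K[1,1]*z,z],-1)
    if T is not None: W=P@T[:3,:3].T+T[:3,3]
    else: W=(P-c["t"])@c["R"]
    W[z<=0]=np.nan
    return W
def rect(pts):
    (cx,cy),(w,h),a=cv2.minAreaRect((pts*1000).astype(np.float32))
    # angle of long axis
    if w>h: L,S,ang=w,h,a
    else: L,S,ang=h,w,a+90
    ang=(ang+90)%180-90
    return round(cx,1),round(cy,1),round(S,1),round(L,1),round(ang,1)
def blob(W,u,v,r,zlo,zhi,cluster=True):
    v0=max(0,v-r);u0=max(0,u-r)
    S=W[v0:v+r,u0:u+r]
    m=(S[...,2]>zlo)&(S[...,2]<zhi)
    n,l,st,ce=cv2.connectedComponentsWithStats(m.astype(np.uint8),connectivity=8)
    k=1+np.argmax(st[1:,4])
    return S[l==k]
E
python3 - <<'E'
from h import *
d=pickle.load(open("d0.pkl","rb"));p,z,c=d["top"];W=cloud(z,c)
bench=W[380:400,60:200,2];print("bench",np.nanmedian(bench),np.nanmedian(W[80:95,60:150,2]))
for n,u,v,r,a,b in [("pallet",398,200,50,.01,.03),("tray",274,157,52,.024,.04),("trayall",274,157,52,.015,.04),("crate",131,190,42,.045,.07),("crateall",131,190,42,.02,.07),("tub",311,213,25,.075,.1),("lidflange",231,219,26,.007,.03),("lidhandle",231,219,20,.03,.05),("wide",358,112,36,.007,.03),("tin",187,117,22,.06,.1),("jar",365,258,14,.03,.1),("or",145,263,26,.007,.03),("pink",214,276,26,.007,.03),("green",158,320,28,.007,.03)]:
    B=blob(W,u,v,r,a,b)
    print(n,rect(B[:,:2]),len(B),np.round(np.nanpercentile(B[:,2],[5,50,95])*1000,1))
def up(u,v,r,k,n): cv2.imwrite(n,cv2.resize(p[v-r:v+r,u-r:u+r,::-1],None,fx=k,fy=k,interpolation=cv2.INTER_CUBIC))
up(231,219,35,8,"pics/lidcrop.png")
up(300,190,120,3,"pics/mid.png")
E
```

```text
bench 0.00022748955234402657 0.0002888530320642722
pallet (503.2, -346.3, 162.1, 201.6, 76.7) 3737 [13.2 17.5 21. ]
tray (632.9, -1.9, 141.3, 181.2, 61.0) 701 [26.1 31.3 35. ]
trayall (632.9, -1.9, 141.3, 181.2, 60.9) 843 [17.8 30.7 34.8]
crate (540.5, 391.9, 95.2, 132.1, -53.1) 646 [47.1 57.  61. ]
crateall (540.5, 391.9, 95.2, 132.1, -53.1) 1029 [23.4 52.5 60.5]
tub (462.0, -99.4, 54.7, 84.0, 85.2) 251 [77.6 86.8 90. ]
lidflange (457.2, 120.8, 71.1, 99.6, -57.0) 809 [10.6 13.9 17.6]
lidhandle (456.5, 120.1, 12.2, 49.2, -56.4) 95 [32.5 41.2 44.3]
wide (765.4, -251.8, 106.4, 142.6, -77.7) 1544 [ 9.9 13.6 17.5]
tin (750.3, 241.8, 63.3, 63.4, 89.3) 460 [63.3 74.5 77.9]
jar (346.2, -247.8, 15.7, 38.0, -73.0) 91 [42.9 77.8 82.2]
or (342.7, 353.6, 70.1, 101.1, -69.1) 855 [10.7 14.  18.2]
pink (304.5, 164.5, 70.6, 99.8, -11.1) 877 [10.6 14.2 17.8]
green (192.7, 314.9, 71.3, 100.2, 40.2) 915 [10.7 14.1 18. ]
```

View pics/lidcrop.png

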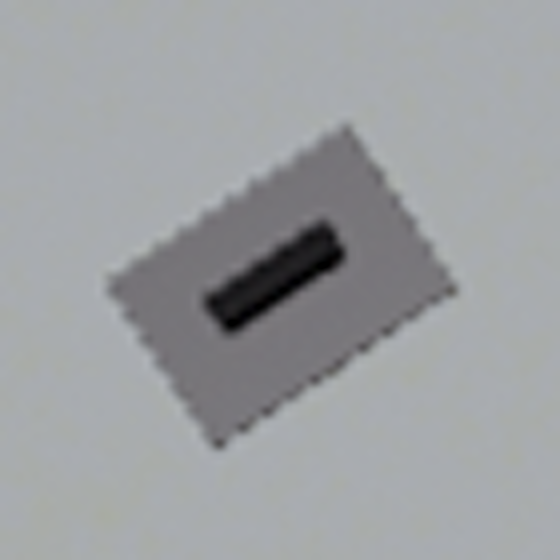

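View pics/mid.png

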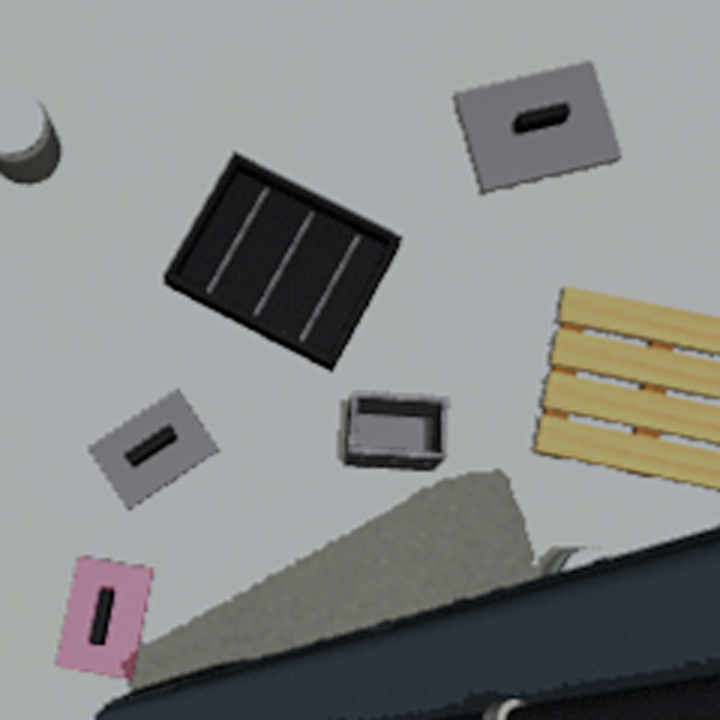

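The enlarged crop confirms it: the grey lid at (231,219) has a flange of about 71 × 100 mm, so it's the tub's lid. The wide one measures 106 × 142. I'll start with the tray.

```bash
cat >> h.py <<'E'
def go(x,y,z,phix,o=None):
    """print shift in tool axes (cm) and turn (deg) from measured pose; target mm, deg"""
    if o is None:
        from rig import robot; o=robot.get_obs()
    R=Rn.from_quat(o["tool_rot"]); p=np.array([x,y,z])/1000-o["position"]
    a=np.radians(phix);Rt=np.array([[np.cos(a),np.sin(a),0],[np.sin(a),-np.cos(a),0],[0,0,-1]])
    rv=(R.inv()*Rn.from_matrix(Rt)).as_rotvec(degrees=True)
    Rm=R.as_matrix()
    print("from",np.round(o["position"]*1000,1),"phix",round(np.degrees(np.arctan2(Rm[1,0],Rm[0,0])),1),"t",round(o["time"],2),"| shift cm",np.round(Rm.T@p*100,2),"turn",np.round(rv,1))
def side(cx,cy,ang,off):
    a=np.radians(ang-90);return cx+off*np.cos(a),cy+off*np.sin(a)
E
python3 - <<'E'
from h import *
x,y=side(633,-2,61,-66);print(x,y);go(x,y,120,61)
x,y=side(503,-346,76.7,-66);print(x,y)
E
```

```text
575.2750993287999 29.997434936258244
from [ 272.1 -561.9  195.7] phix 25.8 t 0.1 | shift cm [ 53.07 -40.05   7.66] turn [ -0.1  -0.1 -35.2]
438.77019439671216 -330.8167173455851
```

Call:
drive_tool(
  targets=[4,-3,0,0,0,-3,8,-6,0,0,0,-5,12,-9,0,0,0,-8,16,-12,0,0,0,-11,20,-15,0,0,0,-13,24,-18,0,0,0,-16,28,-21,0,0,0,-18,32,-24,0,0,0,-21,36,-27,0,0,0,-24,40,-30,0,0,0,-27,43,-32.5,2,0,0,-29,45,-34,2.5,0,0,-31],
  grip=0.1,
  squeeze=45,
)

```text
time: 1.1
position: [0.5008, -0.1168, 0.1828]
tool_rot: [0.879, 0.477, 0.0, 0.0]
ft_force: [0.6, 0.3, -0.7]
grip_width: 0.0396
```

```bash
python3 -c "
from h import *
go(575.3,30,110,61)"
```

```text
from [ 500.8 -116.8  182.8] phix 56.9 t 1.1 | shift cm [16.37 -1.77  7.28] turn [ 0.  -0.  -4.1]
```

Call:
drive_tool(
  targets=[0,0,0,0,0,0,0,0,0,0,0,0],
)

```text
time: 1.27
position: [0.5, -0.1162, 0.1821]
tool_rot: [0.878, 0.478, -0.001, -0.001]
ft_force: [-0.7, -0.6, -0.5]
grip_width: 0.0394
```

```bash
python3 -c "
from h import *
go(575.3,30,110,61)"
```

```text
from [ 500.  -116.2  182.1] phix 57.1 t 1.27 | shift cm [16.37 -1.61  7.2 ] turn [-0.1  0.  -3.9]
```

Call:
drive_tool(
  targets=[4,-0.4,1,0,0,-1,8,-0.8,3,0,0,-2,12,-1.2,5,0,0,-3,15,-1.5,7,0,0,-4,16.4,-1.6,9,0,0,-4,16.4,-1.6,10.5,0,0,-4,16.4,-1.6,10.5,0,0,-4],
)

```text
time: 1.85
position: [0.5741, 0.0269, 0.0745]
tool_rot: [0.862, 0.506, -0.003, -0.002]
ft_force: [-0.3, -0.3, -0.0]
grip_width: 0.0391
```

```bash
python3 - <<'E'
from h import *
from rig import robot
o=robot.get_obs()
go(575.3,30,10,61,o)
p,z=robot.camera("wrist");cv2.imwrite("pics/w1.png",p[:,:,::-1])
c=robot.calibration("wrist")
T=np.eye(4);T[:3,:3]=Rn.from_quat(o["tool_rot"]).as_matrix();T[:3,3]=o["position"]
W=cloud(z,c,T@c["hand_eye"])
m=(W[...,2]>.025)&(W[...,2]<.04)
m=m&(np.hypot(W[...,0]-.633,W[...,1]+.002)<.13)
print(rect(W[m][:,:2]),m.sum())
E
```

```text
from [574.1  26.9  74.5] phix 60.8 t 1.85 | shift cm [ 0.34 -0.01  6.45] turn [-0.4  0.2 -0.2]
(632.9, -5.1, 140.9, 180.0, 60.8) 6251
```

View pics/w1.png

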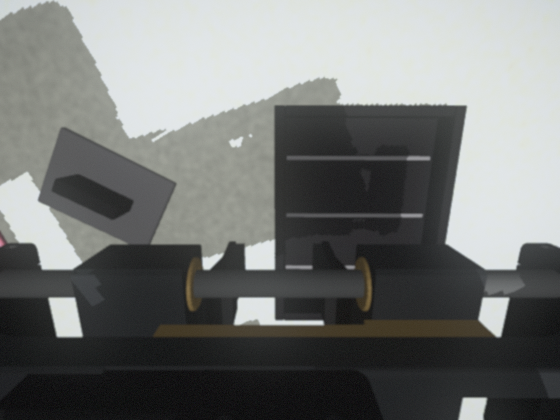

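The wrist view shows the tray's long wall at x≈280 px, between the fingers at about 240 and 325 px. I'll descend and pinch it.

Call:
drive_tool(
  targets=[0.1,0,2.5,0,0,0,0.2,0,5,0,0,0,0.2,0,6.4,0,0,0,0.2,0,6.4,0,0,0,0.2,0,6.4,0,0,0],
)

```text
time: 2.32
position: [0.5776, 0.0275, 0.0144]
tool_rot: [0.863, 0.505, 0.0, 0.0]
ft_force: [-0.2, 0.2, 0.7]
grip_width: 0.039
```

Call:
drive_tool(
  targets=[0,0,0,0,0,0,0,0,0,0,0,0,0,0,0,0,0,0,0,0,0,0,0,0,0,0,0,0,0,0,0,0,0,0,0,0],
  grip=1,
)

```text
time: 2.82
position: [0.5776, 0.0291, 0.0142]
tool_rot: [0.862, 0.506, 0.0, 0.0]
ft_force: [-0.7, -0.2, -0.4]
grip_width: 0.007
```

Only half of the pad is on the wall at this height, so I'll regrip a little lower.

Call:
drive_tool(
  targets=[0,0,0,0,0,0,0,0,0,0,0,0,0,0,0.5,0,0,0,0,0,0.5,0,0,0],
  grip=0.5,
)

```text
time: 3.15
position: [0.5768, 0.0292, 0.0079]
tool_rot: [0.862, 0.506, -0.001, -0.0]
ft_force: [-0.4, 0.1, -0.8]
grip_width: 0.0203
```

Call:
drive_tool(
  targets=[0,0,0,0,0,0,0,0,0,0,0,0,0,0,0,0,0,0,0,0,0,0,0,0,0,0,0,0,0,0],
  grip=1,
)

```text
time: 3.57
position: [0.5774, 0.0291, 0.0088]
tool_rot: [0.862, 0.506, 0.0, 0.0]
ft_force: [1.1, -0.5, -0.7]
grip_width: 0.0016
```

Call:
drive_tool(
  targets=[0,0,-1,0,0,0,0,0,-3,0,0,0,0,0,-6,0,0,0,0,0,-9,0,0,0,0,0,-12,0,0,0,0,0,-14,0,0,0,0,0,-14,0,0,0,0,0,-14,0,0,0],
)

```text
time: 4.23
position: [0.5783, 0.029, 0.1509]
tool_rot: [0.862, 0.506, 0.002, 0.001]
ft_force: [0.1, -0.3, -1.3]
grip_width: 0.0004
```

```bash
cat >> h.py <<'E'
def snap(name,fn=None):
    from rig import robot
    o=robot.get_obs();c=robot.calibration(name);p,z=robot.camera(name)
    if fn: cv2.imwrite("pics/"+fn,p[:,:,::-1])
    T=None
    if name=="wrist":
        T=np.eye(4);T[:3,:3]=Rn.from_quat(o["tool_rot"]).as_matrix();T[:3,3]=o["position"];T=T@c["hand_eye"]
    return o,p,cloud(z,c,T)
E
python3 - <<'E'
from h import *
o,p,W=snap("wrist","w2.png")
# points inside tray region, tool coords
R=Rn.from_quat(o["tool_rot"]).as_matrix();L=(W-o["position"])@R
go(438.8,-330.8,150,76.7,o)
S=L[100:250,280:470];m=(S[...,2]>-.04)&(S[...,2]<.03)
print(rect(S[m][:,:2]),m.sum())
# plane fit floor
P=S[m];f=P[(P[:,2]>np.nanpercentile(P[:,2],50)-.003)]
A=np.c_[f[:,:2],np.ones(len(f))];print(np.linalg.lstsq(A,f[:,2],rcond=None)[0])
E
```

```text
from [578.3  29.  150.9] phix 60.8 t 4.23 | shift cm [-38.22   5.35   0.05] turn [  0.2  -0.1 -15.9]
(10.6, 4.9, 1.9, 8.0, 72.9) 116
[ 0.06713324 -0.12920876 -0.02949173]
```

View pics/w2.png

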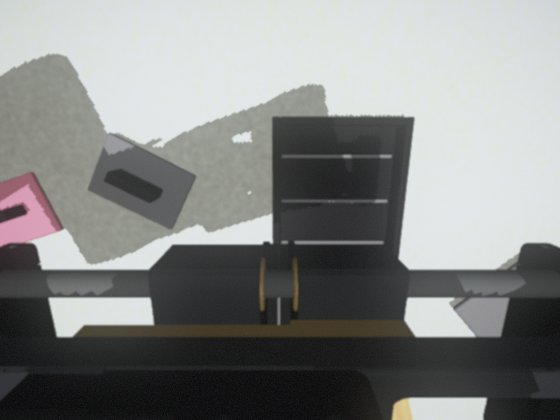

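The fingers shut on nothing (0.4 mm), so the tray is still down. I'll find out where it is.

```bash
python3 - <<'E'
from h import *
o,p,W=snap("wrist")
R=Rn.from_quat(o["tool_rot"]).as_matrix()
m=(W[...,2]>.022)&(W[...,2]<.045)&(np.hypot(W[...,0]-.633,W[...,1]+.002)<.14)
print("wrist",rect(W[m][:,:2]),m.sum(), o["grip_width"])
m2=np.hypot(W[...,0]-.633,W[...,1]+.002)<.05
print(np.nanpercentile(W[m2][:,2],[5,50,95]))
o,p,W=snap("top","t2.png")
B=blob(W,274,157,60,.022,.045);print("top",rect(B[:,:2]),len(B))
E
```

```text
wrist (640.2, 8.3, 139.4, 149.6, 60.5) 3613 0.0009771811414576088
[0.00470791 0.26301777 0.28749844]
top (611.9, -39.4, 95.3, 141.0, -29.2) 320
```

View pics/t2.png

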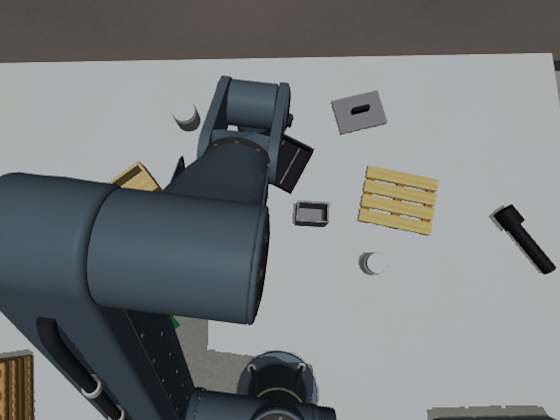

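The tray hasn't moved and its wall sits on the jaw centre line. I'll descend again and watch the width and the force more closely.

Call:
drive_tool(
  targets=[0,0,0,0,0,0,0,0,3,0,0,0,0,0,6,0,0,0,0,0,8,0,0,0,0,0,8,0,0,0,0,0,8,0,0,0],
  grip=0.1,
)

```text
time: 4.88
position: [0.5759, 0.0292, 0.067]
tool_rot: [0.862, 0.506, -0.002, -0.001]
ft_force: [-0.7, 0.3, -0.2]
grip_width: 0.0325
```

```bash
python3 - <<'E'
from h import *
o,p,W=snap("wrist","w3.png")
m=(W[...,2]>.022)&(W[...,2]<.045)&(np.hypot(W[...,0]-.633,W[...,1]+.002)<.14)
print("wrist",rect(W[m][:,:2]),m.sum(), o["grip_width"])
go(575.3,30,10,61,o)
o,p,W=snap("side","s3.png")
cv2.imwrite("pics/s3c.png",cv2.resize(p[140:270,230:400,::-1],None,fx=4,fy=4))
E
```

```text
wrist (633.9, -3.0, 139.9, 176.1, 60.5) 6695 0.032502597659931486
from [575.9  29.2  67. ] phix 60.8 t 4.88 | shift cm [ 0.05 -0.07  5.7 ] turn [-0.3  0.1 -0.2]
```

View pics/w3.png

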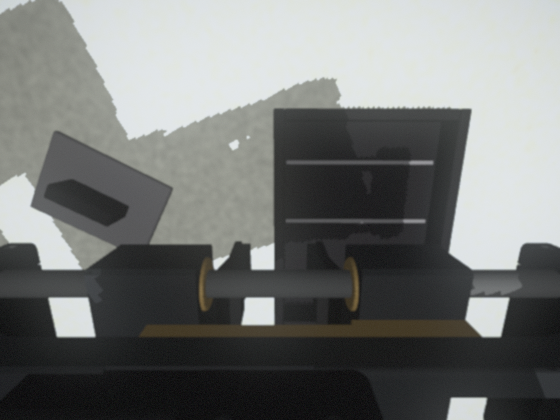

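View pics/s3c.png

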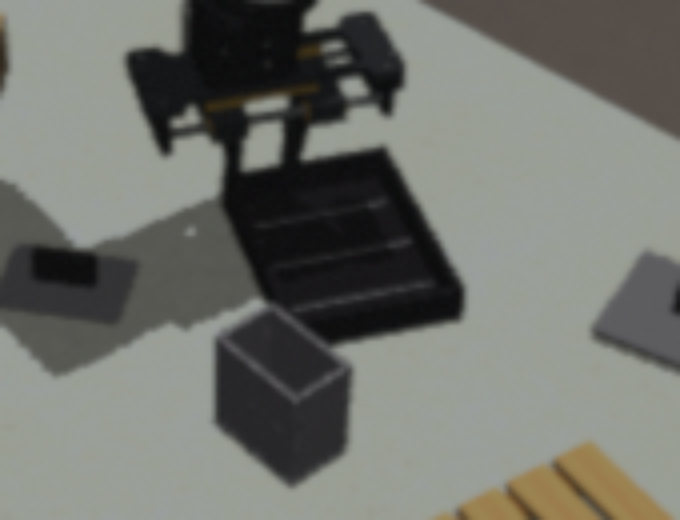

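Call:
drive_tool(
  targets=[0,0,2.5,0,0,0,0,0,5,0,0,0,0,0,5.6,0,0,0,0,0,5.6,0,0,0,0,0,5.6,0,0,0,0,0,5.6,0,0,0],
)

```text
time: 5.48
position: [0.5788, 0.0289, 0.0144]
tool_rot: [0.862, 0.506, 0.001, 0.001]
ft_force: [0.6, 0.5, 0.2]
grip_width: 0.039
```

Call:
drive_tool(
  targets=[0,0,0,0,0,0,0,0,0,0,0,0,0,0,0,0,0,0,0,0,0,0,0,0],
  grip=1,
)

```text
time: 5.82
position: [0.5777, 0.029, 0.0133]
tool_rot: [0.862, 0.506, 0.0, 0.0]
ft_force: [-0.1, 0.5, 0.5]
grip_width: 0.02
```

Call:
drive_tool(
  targets=[0,0,0,0,0,0,0,0,0,0,0,0,0,0,0,0,0,0],
)

```text
time: 6.07
position: [0.5773, 0.0291, 0.0127]
tool_rot: [0.862, 0.506, -0.0, -0.0]
ft_force: [0.0, -0.0, 0.3]
grip_width: 0.003
```

Call:
drive_tool(
  targets=[0,0,0,0,0,0,0,0,0,0,0,0,0,0,0,0,0,0],
)

```text
time: 6.32
position: [0.5774, 0.0291, 0.0127]
tool_rot: [0.862, 0.506, -0.0, -0.0]
ft_force: [0.9, -0.4, 0.2]
grip_width: 0.0007
```

```bash
python3 - <<'E'
from h import *
o,p,W=snap("wrist","w4.png")
m=(W[...,2]>.015)&(W[...,2]<.045)&(np.hypot(W[...,0]-.633,W[...,1]+.002)<.14)
print("wrist",rect(W[m][:,:2]),m.sum(), o["grip_width"])
go(575.3,30,10,61,o)
o,p,W=snap("side","s4.png")
cv2.imwrite("pics/s4c.png",cv2.resize(p[140:270,230:400,::-1],None,fx=4,fy=4))
E
```

```text
wrist (637.3, 6.6, 143.9, 155.9, 60.3) 12335 0.0007126668382267041
from [577.4  29.1  12.7] phix 60.8 t 6.32 | shift cm [-0.02 -0.23  0.27] turn [-0.   0.  -0.2]
```

View pics/s4c.png

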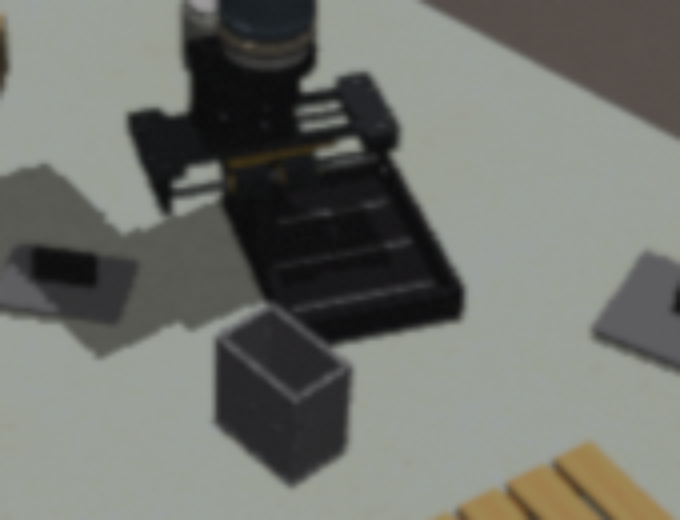

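View pics/w4.png

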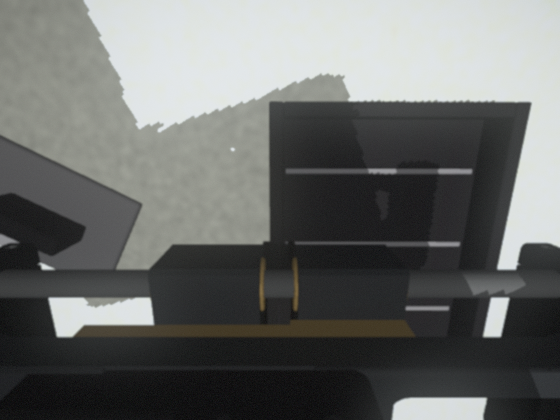

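```bash
python3 - <<'E'
from h import *
d=pickle.load(open("d0.pkl","rb"))
for n in("side","top"):
    p,z,c=d[n]
    for X in([.633,-.002,.006],[.577,.029,.013],[.577,.029,.2],[.462,-.0994,.088]):
        q=c["mtx"]@(c["R"]@np.array(X)+c["t"]);q=q[:2]/q[2]
        print(n,X,np.round(q,1),"crop",np.round((q-[230,140])*4))
d=pickle.load(open("d0.pkl","rb"));p,z,c=d["side"];W=cloud(z,c)
B=blob(W,316,200,45,.02,.045);print(rect(B[:,:2]),len(B))
B=blob(W,300,237,40,.078,.1);print(rect(B[:,:2]),len(B))
print(W[200,315],W[222,262])
E
```

```text
side [0.633, -0.002, 0.006] [313.7 202.8] crop [335. 251.]
side [0.577, 0.029, 0.013] [294.2 204.8] crop [257. 259.]
side [0.577, 0.029, 0.2] [295.8 156.2] crop [263.  65.]
side [0.462, -0.0994, 0.088] [299.8 226.4] crop [279. 346.]
top [0.633, -0.002, 0.006] [273.5 157.5] crop [174.  70.]
top [0.577, 0.029, 0.013] [262.8 176.1] crop [131. 145.]
top [0.577, 0.029, 0.2] [260.2 155.7] crop [121.  63.]
top [0.462, -0.0994, 0.088] [312.1 210.8] crop [329. 283.]
(630.0, -5.7, 144.3, 190.3, 60.9) 575
(458.4, -102.3, 58.3, 88.1, 86.6) 257
[0.64330933 0.00185391 0.00866587] [ 0.46280355  0.05436409 -0.00048473]
```

View pics/s4.png

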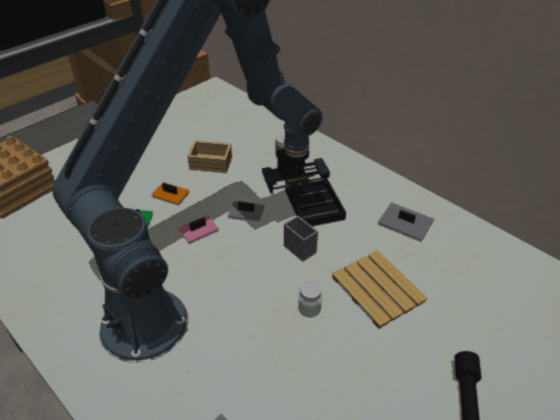

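```bash
python3 - <<'E'
from h import *
p=cv2.imread("pics/s4.png")
q=cv2.resize(p[165:230,265:355],None,fx=8,fy=8,interpolation=cv2.INTER_CUBIC)
q=np.clip((q/255.)**.45*255,0,255).astype(np.uint8)
cv2.imwrite("pics/s4z.png",q)
E
```

```text
(no output)
```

View pics/s4z.png

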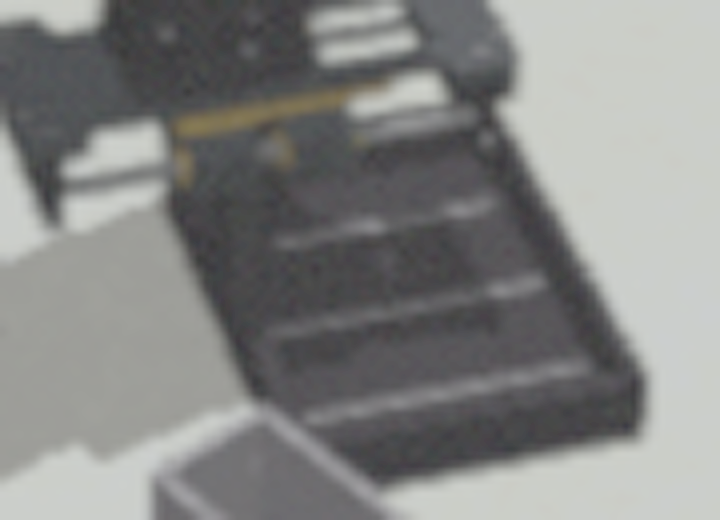

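```bash
python3 - <<'E'
from h import *
o,p,W=snap("wrist")
R=Rn.from_quat(o["tool_rot"]).as_matrix();L=(W-o["position"])@R*1000
q=cv2.resize(p[190:270,228:328,::-1],None,fx=7,fy=7,interpolation=cv2.INTER_CUBIC)
cv2.imwrite("pics/w5z.png",np.clip((q/255.)**.45*255,0,255).astype(np.uint8))
for r in (150,215,225,235,240,245,250):
    print(r,[tuple(np.round(L[r,c]).astype(int)) if np.isfinite(L[r,c,0]) else None for c in (262,268,272,276,280,284,288,292,300)])
E
```

```text
150 [(np.int64(60), np.int64(-11), np.int64(13)), (np.int64(60), np.int64(-7), np.int64(13)), (np.int64(62), np.int64(-3), np.int64(-17)), (np.int64(62), np.int64(-1), np.int64(-18)), (np.int64(62), np.int64(1), np.int64(-18)), (np.int64(61), np.int64(4), np.int64(8)), (np.int64(61), np.int64(6), np.int64(8)), (np.int64(61), np.int64(9), np.int64(8)), (np.int64(61), np.int64(14), np.int64(8))]
215 [(np.int64(16), np.int64(-11), np.int64(14)), (np.int64(16), np.int64(-7), np.int64(13)), (np.int64(25), np.int64(-4), np.int64(-18)), (np.int64(25), np.int64(-1), np.int64(-19)), (np.int64(25), np.int64(1), np.int64(-19)), (np.int64(18), np.int64(4), np.int64(7)), (np.int64(18), np.int64(7), np.int64(8)), (np.int64(18), np.int64(9), np.int64(7)), (np.int64(18), np.int64(15), np.int64(7))]
225 [(np.int64(9), np.int64(-11), np.int64(13)), (np.int64(9), np.int64(-7), np.int64(13)), (np.int64(19), np.int64(-4), np.int64(-19)), (np.int64(19), np.int64(-1), np.int64(-19)), (np.int64(19), np.int64(1), np.int64(-19)), (np.int64(11), np.int64(4), np.int64(8)), (np.int64(11), np.int64(7), np.int64(8
[... 984 characters left out ...]
.int64(-4), np.int64(-28)), (np.int64(10), np.int64(-1), np.int64(-29)), (np.int64(10), np.int64(1), np.int64(-27)), (np.int64(10), np.int64(3), np.int64(-29)), (np.int64(12), np.int64(5), np.int64(-33)), (np.int64(11), np.int64(8), np.int64(-32)), (np.int64(38), np.int64(7), np.int64(-102))]
250 [(np.int64(37), np.int64(-5), np.int64(-103)), (np.int64(12), np.int64(-5), np.int64(-40)), (np.int64(10), np.int64(-3), np.int64(-36)), (np.int64(10), np.int64(-1), np.int64(-36)), (np.int64(10), np.int64(1), np.int64(-37)), (np.int64(10), np.int64(3), np.int64(-36)), (np.int64(11), np.int64(5), np.int64(-40)), (np.int64(11), np.int64(7), np.int64(-39)), (np.int64(38), np.int64(6), np.int64(-106))]
```

View pics/w5z.png

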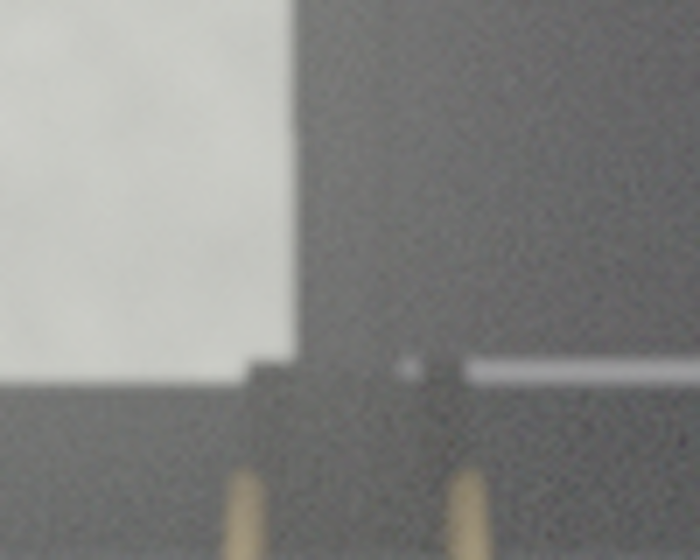

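The pads look as if they end near the rim, well above the reported TCP. I'll raise the gripper and check the fingertip height in the side camera's depth.

Call:
drive_tool(
  targets=[0,0,-2,0,0,0,0,0,-5,0,0,0,0,0,-8,0,0,0,0,0,-10,0,0,0,0,0,-10,0,0,0,0,0,-10,0,0,0,0,0,-10,0,0,0],
  grip=0.1,
)

```text
time: 7.05
position: [0.5765, 0.0292, 0.1121]
tool_rot: [0.862, 0.506, -0.001, -0.0]
ft_force: [0.0, 0.5, -0.2]
grip_width: 0.0361
```

```bash
python3 - <<'E'
from h import *
o,p,W=snap("side","s6.png")
R=Rn.from_quat(o["tool_rot"]).as_matrix();L=(W-o["position"])@R*1000
print(o["position"],o["grip_width"])
from rig import robot
c=robot.calibration("side");q=c["mtx"]@(c["R"]@o["position"]+c["t"]);q=q[:2]/q[2];print(q)
u,v=int(q[0]),int(q[1])
z=cv2.resize(p[v-50:v+30,u-50:u+50,::-1],None,fx=7,fy=7,interpolation=cv2.INTER_CUBIC)
cv2.imwrite("pics/s6z.png",np.clip((z/255.)**.45*255,0,255).astype(np.uint8))
m=(np.abs(L[...,0])<22)&(np.abs(L[...,1])<60)&(L[...,2]>-80)&(L[...,2]<30)
ys,xs=np.where(m)
for r in range(ys.min(),ys.max()+1,2):
    k=xs[ys==r]
    if len(k):print(r,[(int(x),*np.round(L[r,x]).astype(int).tolist()) for x in k[::3]])
E
```

```text
[0.57653693 0.02916504 0.1121096 ] 0.036085490026043505
[294.87855197 180.09481882]
158 [(300, 11, 17, -70)]
160 [(300, 7, 16, -66), (303, -4, 21, -73), (307, -14, 30, -79)]
162 [(300, 6, 16, -60), (303, -5, 21, -67), (306, -13, 27, -71)]
164 [(284, 6, -33, -62), (287, -9, -28, -73), (300, 7, 16, -52), (303, -11, 19, -64), (306, -10, 29, -62)]
166 [(285, 1, -31, -58), (288, -11, -26, -66), (301, -6, 15, -54), (304, -9, 23, -55)]
168 [(285, 13, -27, -41), (288, -10, -25, -58), (301, -5, 16, -46), (304, -11, 23, -49)]
170 [(285, 7, -29, -39), (288, -14, -26, -54), (301, 0, 18, -34), (304, -9, 24, -40)]
172 [(285, 10, -28, -29), (288, -12, -26, -45), (303, -8, 22, -32)]
174 [(286, 0, -28, -29), (289, -8, -21, -34), (304, -5, 26, -21)]
176 [(287, -14, -29, -33)]
```

View pics/s6z.png

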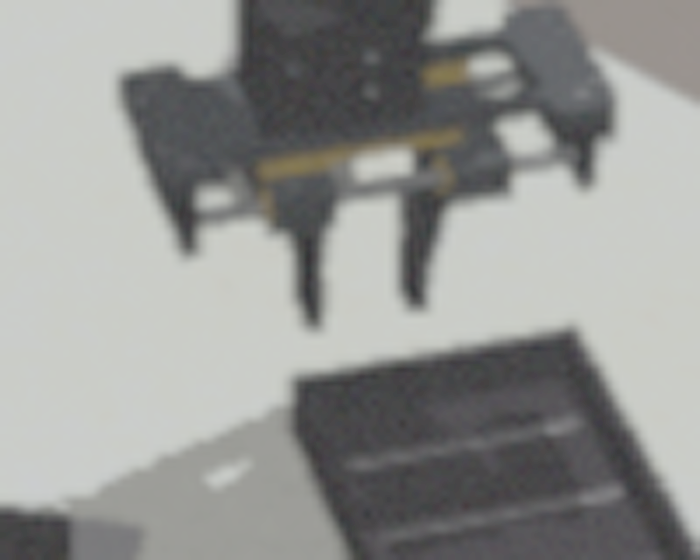

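The side crop shows the real fingertips at (313,325) and (415,305), about 5 px above the projected TCP. They therefore sit about 20–25 mm behind the reported TCP, and my pinch closed just above the rim. I'll go lower in small steps and watch the force.

Call:
drive_tool(
  targets=[0,0.3,3,0,0,0,0,0.3,6,0,0,0,0,0.3,9,0,0,0,0,0.3,11,0,0,0,0,0.3,11.6,0,0,0,0,0.3,11.6,0,0,0,0,0.3,11.6,0,0,0],
)

```text
time: 7.68
position: [0.5797, 0.0276, -0.0037]
tool_rot: [0.862, 0.506, -0.0, -0.0]
ft_force: [0.7, -0.4, 0.2]
grip_width: 0.0392
```

Call:
drive_tool(
  targets=[0,0,0.2,0,0,0,0,0,0.4,0,0,0],
)

```text
time: 7.85
position: [0.5813, 0.0275, -0.0059]
tool_rot: [0.862, 0.506, 0.001, 0.001]
ft_force: [0.8, 0.1, 0.3]
grip_width: 0.0392
```

Call:
drive_tool(
  targets=[0,0,0.2,0,0,0,0,0,0.3,0,0,0,0,0,0.3,0,0,0],
)

```text
time: 8.1
position: [0.5802, 0.0276, -0.0099]
tool_rot: [0.862, 0.506, 0.0, 0.0]
ft_force: [0.0, -0.3, 0.6]
grip_width: 0.039
```

Call:
drive_tool(
  targets=[0,0,0,0,0,0,0,0,0,0,0,0,0,0,0,0,0,0,0,0,0,0,0,0,0,0,0,0,0,0,0,0,0,0,0,0,0,0,0,0,0,0,0,0,0,0,0,0],
  grip=1,
)

```text
time: 8.77
position: [0.579, 0.0279, -0.0103]
tool_rot: [0.862, 0.506, -0.001, -0.001]
ft_force: [-3.2, 0.8, 2.1]
grip_width: 0.0073
```

```bash
python3 - <<'E'
from h import *
o,p,W=snap("wrist","w7.png")
R=Rn.from_quat(o["tool_rot"]).as_matrix();L=(W-o["position"])@R*1000
print(o["position"],o["grip_width"])
for r in range(225,256,3): print(r,[tuple(np.round(L[r,c],0).tolist()) for c in (266,272,276,280,284,290)])
m=(W[...,2]>.022)&(W[...,2]<.045)&(np.hypot(W[...,0]-.633,W[...,1]+.002)<.14)
print(rect(L[m][:,:2]/1000),rect(W[m][:,:2]))
E
```

```text
[ 0.57895055  0.02791203 -0.01031688] 0.007293875335759045
225 [(16.0, -8.0, -10.0), (26.0, -3.0, -41.0), (26.0, -1.0, -42.0), (26.0, 1.0, -42.0), (26.0, 3.0, -43.0), (18.0, 7.0, -17.0)]
228 [(14.0, -8.0, -9.0), (24.0, -3.0, -41.0), (24.0, -1.0, -41.0), (25.0, 1.0, -42.0), (24.0, 3.0, -41.0), (16.0, 7.0, -16.0)]
231 [(12.0, -8.0, -9.0), (23.0, -3.0, -43.0), (23.0, -1.0, -42.0), (23.0, 1.0, -42.0), (23.0, 3.0, -42.0), (14.0, 7.0, -15.0)]
234 [(10.0, -8.0, -10.0), (21.0, -3.0, -42.0), (21.0, -1.0, -42.0), (21.0, 1.0, -42.0), (21.0, 3.0, -41.0), (12.0, 7.0, -16.0)]
237 [(8.0, -8.0, -10.0), (19.0, -3.0, -41.0), (19.0, -1.0, -41.0), (20.0, 1.0, -42.0), (19.0, 3.0, -41.0), (10.0, 7.0, -16.0)]
240 [(6.0, -8.0, -10.0), (18.0, -3.0, -41.0), (18.0, -1.0, -41.0), (18.0, 1.0, -41.0), (18.0, 3.0, -41.0), (8.0, 7.0, -15.0)]
243 [(10.0, -7.0, -25.0), (16.0, -3.0, -41.0), (16.0, -1.0, -41.0), (16.0, 1.0, -41.0), (16.0, 3.0, -41.0), (10.0, 7.0, -26.0)]
246 [(10.0, -7.0, -29.0), (15.0, -3.0, -42.0), (15.0, -1.0, -42.0), (14.0, 1.0, -41.0), (14.0, 3.0, -41.0), (10.0, 7.0, -29.0)]
249 [(10.0, -7.0, -35.0), (13.0, -3.0, -41.0), (13.0, -1.0, -42.0), (13.0, 1.0, -41.0), (13.0, 3.0, -41.0), (9.0, 6.0, -33.0)]
252 [(10.0, -7.0, -39.0), (11.0, -3.0, -41.0), (11.0, -1.0, -41.0), (11.0, 1.0, -42.0), (11.0, 3.0, -41.0), (10.0, 6.0, -38.0)]
255 [(10.0, -6.0, -43.0), (10.0, -3.0, -42.0), (10.0, -1.0, -42.0), (10.0, 1.0, -42.0), (10.0, 3.0, -42.0), (10.0, 6.0, -43.0)]
(-2.3, 61.8, 149.1, 181.0, 0.6) (631.9, -4.3, 149.0, 181.0, 60.2)
```

Now there's a real grip: 7.3 mm on the 8 mm wall, with the fingertips at about z=13 mm, so the offset is about 23 mm. I'll regrip 4 mm lower for more pad contact, then lift.

Call:
drive_tool(
  targets=[0,0,0,0,0,0,0,0,0,0,0,0,0,0,0.2,0,0,0,0,0,0.4,0,0,0,0,0,0.4,0,0,0],
  grip=0.6,
)

```text
time: 9.23
position: [0.5801, 0.0275, -0.0147]
tool_rot: [0.862, 0.506, -0.0, 0.0]
ft_force: [-0.4, 0.4, -1.0]
grip_width: 0.0171
```

Call:
drive_tool(
  targets=[0,0,0,0,0,0,0,0,0,0,0,0,0,0,0,0,0,0,0,0,0,0,0,0,0,0,0,0,0,0,0,0,0,0,0,0],
  grip=1,
)

```text
time: 9.73
position: [0.58, 0.0276, -0.0143]
tool_rot: [0.862, 0.506, -0.0, -0.0]
ft_force: [0.0, -0.2, -0.4]
grip_width: 0.0075
```

Call:
drive_tool(
  targets=[0,0,-1,0,0,0,0,0,-2,0,0,0,0,0,-4,0,0,0,0,0,-6,0,0,0,0,0,-8,0,0,0,0,0,-10,0,0,0,0,0,-12,0,0,0,0,0,-14,0,0,0,0,0,-15,0,0,0,0,0,-15,0,0,0,0,0,-15,0,0,0],
)

```text
time: 10.65
position: [0.58, 0.0276, 0.1364]
tool_rot: [0.862, 0.506, 0.0, 0.0]
ft_force: [0.1, -0.4, -2.0]
grip_width: 0.0076
```

```bash
python3 - <<'E'
from h import *
o,p,W=snap("wrist","w8.png")
R=Rn.from_quat(o["tool_rot"]).as_matrix();L=(W-o["position"])@R
m=(L[...,2]>-.06)&(L[...,2]<.0)&(np.abs(L[...,0])<.12)&(L[...,1]>-.02)&(L[...,1]<.15)
v,u=np.where(m);k=v<240;P=L[m][k]
print(rect(P[:,:2]),len(P))
f=P[(P[:,1]>.012)&(P[:,1]<.1)&(P[:,0]<.08)&(P[:,2]>np.nanpercentile(P[:,2],50)-.005)]
print(np.linalg.lstsq(np.c_[f[:,:2],np.ones(len(f))],f[:,2],rcond=None)[0],len(f))
go(438.8,-330.8,150,76.7,o)
E
```

```text
(48.6, 66.4, 77.8, 140.6, -89.8) 41271
[-0.00093541  0.00375975 -0.01953683] 19152
from [580.   27.6 136.4] phix 60.8 t 10.65 | shift cm [-38.18   5.15  -1.37] turn [  0.1  -0.  -15.9]
```

View pics/w8.png

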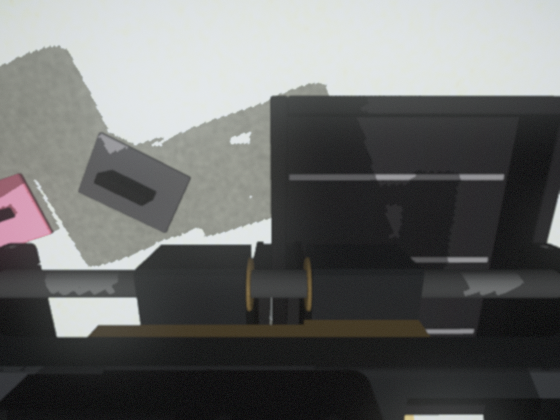

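The tray is held level, its centre at tool (-2.5, 66) mm. Now over to the pallet.

Call:
drive_tool(
  targets=[-1.2,0.2,0,0,0,-0.5,-3.6,0.5,0,0,0,-1.5,-7,1,0,0,0,-3,-10.5,1.5,0,0,0,-4.5,-14,2,0,0,0,-6,-17.5,2.5,0,0,0,-7.5,-21,2.9,0,0,0,-9,-24.5,3.4,0,0,0,-10.5,-28,3.9,0,0,0,-12,-31.5,4.4,0,0,0,-13.5,-34.5,4.8,0,0,0,-15,-36.5,5,0,0,0,-16],
)

```text
time: 11.7
position: [0.4439, -0.318, 0.1342]
tool_rot: [0.784, 0.621, -0.001, -0.001]
ft_force: [0.7, -0.2, -1.3]
grip_width: 0.0078
```

```bash
python3 - <<'E'
from h import *
go(439,-330.3,60,76.9)
E
```

```text
from [ 443.9 -318.   134.2] phix 76.8 t 11.7 | shift cm [-1.31 -0.18  7.42] turn [-0.1 -0.  -0.1]
```

Call:
drive_tool(
  targets=[-1,-0.1,1,0,0,0,-1.3,-0.2,3,0,0,0,-1.3,-0.2,5,0,0,0,-1.3,-0.2,7.4,0,0,0,-1.3,-0.2,8.4,0,0,0,-1.3,-0.2,8.4,0,0,0,-1.3,-0.2,8.4,0,0,0],
)

```text
time: 12.28
position: [0.4405, -0.3265, 0.0506]
tool_rot: [0.783, 0.622, -0.0, -0.001]
ft_force: [0.0, -0.0, -1.2]
grip_width: 0.0075
```

```bash
python3 - <<'E'
from h import *
o,p,W=snap("wrist","w9.png")
go(439,-330.3,10,76.9,o)
R=Rn.from_quat(o["tool_rot"]).as_matrix();L=(W-o["position"])@R
m=(L[...,2]>-.06)&(L[...,2]<-.01)&(np.abs(L[...,0])<.12)&(L[...,1]>-.02)&(L[...,1]<.15)
v,u=np.where(m);k=v<240;P=W[m][k];print(rect(P[:,:2]),len(P))
o,p,W=snap("top","t9.png")
cv2.imwrite("pics/t9z.png",cv2.resize(p[140:260,330:470,::-1],None,fx=5,fy=5,interpolation=cv2.INTER_CUBIC))
E
```

```text
from [ 440.5 -326.5   50.6] phix 76.9 t 12.28 | shift cm [-0.41 -0.05  4.06] turn [-0.1 -0.1 -0. ]
(516.3, -294.4, 77.8, 140.5, -13.4) 41371
```

View pics/w9.png

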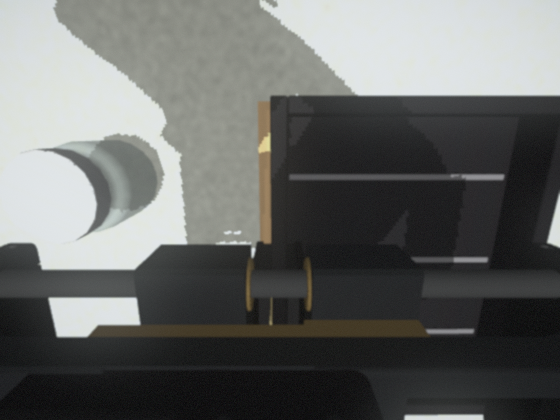

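View pics/t9z.png

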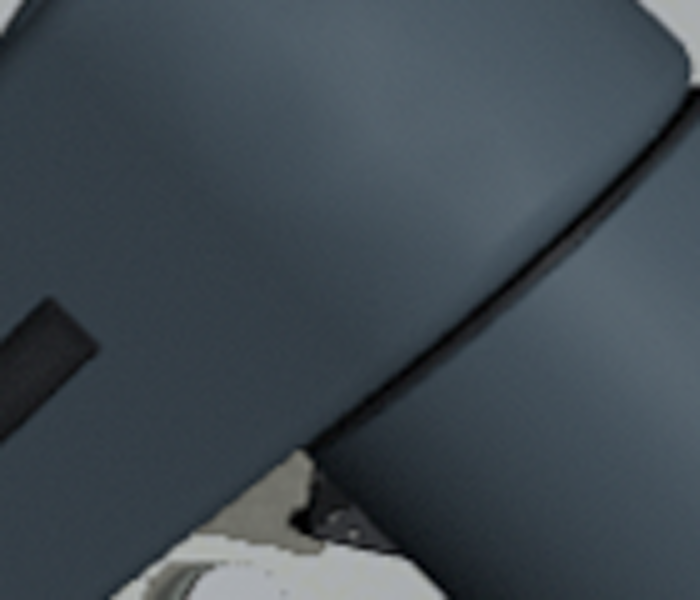

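```bash
python3 - <<'E'
from h import *
o,p,W=snap("wrist")
R=Rn.from_quat(o["tool_rot"]).as_matrix();L=(W-o["position"])@R*1000
go(439,-330.3,10,76.9,o)
for r in range(96,240,8):
    row=[(c,)+tuple(np.round(L[r,c],1).tolist())+(round(W[r,c,2]*1000),) for c in range(250,276) if .012<W[r,c,2]<.03]
    if row: print(r,row[0],row[-1])
for c in (262,264,266,268): # top edge
    k=[r for r in range(85,130) if .012<W[r,c,2]<.03]
    if k: print(c,k[0],np.round(L[k[0],c],1))
E
```

```text
from [ 441.6 -327.9   52.4] phix 76.9 t 12.38 | shift cm [-0.29 -0.2   4.24] turn [ 0.1  0.  -0. ]
104 (256, 90.7, -15.4, 35.0, 17) (269, 90.7, -6.3, 35.1, 17)
112 (256, 85.4, -15.6, 35.8, 16) (269, 85.3, -6.4, 34.5, 18)
120 (256, 80.0, -15.6, 35.0, 17) (269, 80.0, -6.4, 34.0, 18)
128 (256, 74.6, -15.8, 35.6, 17) (269, 74.5, -6.5, 35.2, 17)
136 (256, 69.0, -15.9, 34.9, 17) (269, 69.0, -6.6, 35.7, 17)
144 (257, 63.4, -15.3, 35.8, 16) (269, 63.4, -6.6, 36.6, 16)
152 (257, 57.8, -15.3, 34.6, 18) (269, 57.8, -6.6, 34.4, 18)
160 (257, 52.0, -15.5, 35.5, 17) (269, 52.0, -6.7, 34.4, 18)
168 (257, 46.2, -15.6, 34.8, 18) (270, 46.0, -6.0, 36.1, 16)
176 (257, 40.2, -15.7, 35.4, 17) (270, 40.3, -6.0, 34.3, 18)
184 (257, 34.3, -15.8, 35.0, 17) (270, 34.2, -6.1, 35.0, 17)
192 (257, 28.2, -15.9, 34.8, 18) (270, 28.2, -6.2, 34.7, 18)
200 (258, 22.0, -15.3, 35.1, 17) (270, 21.8, -6.2, 35.8, 17)
208 (258, 15.9, -15.4, 34.3, 18) (270, 16.0, -6.3, 34.2, 18)
216 (258, 9.7, -15.5, 34.1, 18) (270, 9.5, -6.3, 34.8, 18)
224 (258, 2.8, -15.7, 35.7, 17) (270, 3.0, -6.4, 34.8, 18)
232 (258, -3.9, -15.9, 36.0, 16) (270, -3.3, -6.4, 34.3, 18)
262 100 [ 93.3 -11.2  35. ]
264 100 [93.4 -9.8 35.5]
266 100 [93.3 -8.4 34.6]
268 100 [93.3 -7.  34.8]
```

Seen from the wrist, the pallet edge is parallel to the tray and its centre is at tool (-6.4, 64.2). The tray's is at (-2.5, 66.2). So the correction is -0.4 and -0.2 cm, then I descend.

Call:
drive_tool(
  targets=[-0.2,-0.1,0.5,0,0,0,-0.4,-0.2,2,0,0,0,-0.4,-0.2,3.5,0,0,0,-0.4,-0.2,4.2,0,0,0,-0.4,-0.2,4.6,0,0,0,-0.4,-0.2,4.7,0,0,0,-0.4,-0.2,4.7,0,0,0],
)

```text
time: 13.02
position: [0.4382, -0.3313, 0.005]
tool_rot: [0.784, 0.621, 0.0, 0.0]
ft_force: [-0.4, -0.0, -1.3]
grip_width: 0.0076
```

```bash
python3 - <<'E'
from h import *
o,p,W=snap("wrist")
print(o["ft_force"],o["moment"])
R=Rn.from_quat(o["tool_rot"]).as_matrix();L=(W-o["position"])@R*1000
go(439,-330.3,4,76.9,o)
for r in range(96,240,24):
    row=[(c,)+tuple(np.round(L[r,c],1).tolist())+(round(W[r,c,2]*1000),) for c in range(245,276) if .012<W[r,c,2]<.03]
    if row: print(r,row[0],row[-1])
for c in (258,262): # top edge
    k=[r for r in range(75,130) if .012<W[r,c,2]<.03]
    if k: print(c,k[0],np.round(L[k[0],c],1))
m=(L[...,2]>-60)&(L[...,2]<-10)&(np.abs(L[...,0])<120)&(L[...,1]>-8)&(L[...,1]<150)&(W[...,2]>.04)
v,u=np.where(m);k=v<240;P=L[m][k];print(rect(P[:,:2]/1000),len(P))
E
```

```text
[-0.35358383 -0.03453341 -1.33161087] [0.03647975 0.00713824 0.06047954]
from [ 438.2 -331.3    5. ] phix 76.8 t 13.02 | shift cm [0.11 0.06 0.1 ] turn [ 0.   0.  -0.1]
96 (254, 90.7, -13.2, -11.5, 16) (269, 90.5, -4.8, -13.6, 18)
120 (254, 78.1, -13.3, -13.4, 18) (269, 78.0, -5.0, -13.4, 18)
144 (255, 65.0, -13.2, -11.4, 16) (269, 65.1, -5.1, -13.1, 18)
168 (255, 51.4, -13.5, -11.5, 16) (269, 51.5, -5.2, -12.7, 18)
192 (256, 37.1, -13.2, -11.5, 16) (270, 37.3, -4.8, -12.2, 17)
216 (256, 22.5, -13.4, -12.0, 17) (270, 22.4, -4.9, -12.0, 17)
258 82 [ 97.7 -10.7 -12.8]
262 82 [ 97.6  -8.6 -12.9]
(52.2, 66.6, 70.9, 141.0, -89.3) 11310
```

Gaps to the pallet edge read about 10 mm on both visible sides. Setting it down and letting go.

Call:
drive_tool(
  targets=[0,0,0.1,0,0,0,0,0,0.2,0,0,0,0,0,0.2,0,0,0],
)

```text
time: 13.32
position: [0.4385, -0.3316, 0.0037]
tool_rot: [0.784, 0.621, 0.0, 0.001]
ft_force: [-0.2, -0.5, 2.8]
grip_width: 0.0078
```

Call:
drive_tool(
  targets=[0,0,0,0,0,0,0,0,0,0,0,0,0,0,0,0,0,0,0,0,0,0,0,0,0,0,-2,0,0,0,0,0,-6,0,0,0,0,0,-10,0,0,0,0,0,-12,0,0,0,0,0,-13,0,0,0,0,0,-13,0,0,0,0,0,-13,0,0,0],
  grip=0.3,
)

```text
time: 14.23
position: [0.4376, -0.3307, 0.1323]
tool_rot: [0.784, 0.621, -0.0, -0.0]
ft_force: [-0.1, 0.3, -1.2]
grip_width: 0.0307
```

```bash
python3 - <<'E'
from h import *
o,p,W=snap("wrist","w10.png")
m=(W[...,2]>.012)&(W[...,2]<.06)&(np.hypot(W[...,0]-.503,W[...,1]+.347)<.16)
print("pal",rect(W[m][:,:2]))
m=(W[...,2]>.043)&(W[...,2]<.06)&(np.hypot(W[...,0]-.503,W[...,1]+.347)<.13)
print("tray",rect(W[m][:,:2]))
x,y=side(540.5,391.9,126.9,-42);print(x,y);go(x,y,100,126.9,o)
E
```

```text
pal (503.6, -344.0, 160.0, 189.8, 76.8)
tray (502.5, -348.8, 140.0, 179.7, 76.9)
506.9132443435422 366.68235053631287
from [ 437.6 -330.7  132.3] phix 76.8 t 14.23 | shift cm [69.48 -9.14  3.26] turn [ -0.   -0.  -50.1]
```

View pics/w10.png

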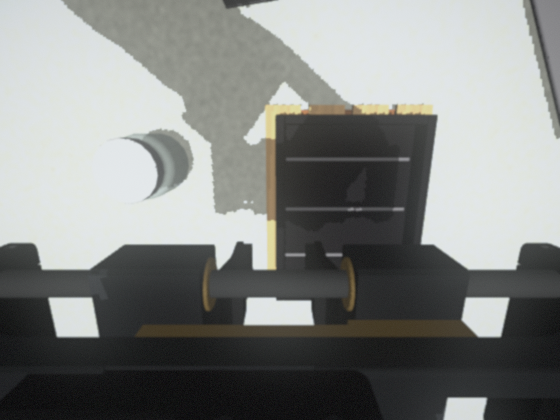

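Tray centre is (502.5, -348.8) at 76.9°, against a pallet centre of about (502.4, -348.9) at 76.8°, so it's centred and square. Crate next.

Call:
drive_tool(
  targets=[2,-0.3,0,0,0,-2,6,-0.8,0,0,0,-5,10,-1.3,0,0,0,-8,14,-1.8,0,0,0,-11,18,-2.4,0,0,0,-14,22,-2.9,0,0,0,-17,26,-3.4,0,0,0,-20,30,-3.9,0,0,0,-23,34,-4.5,0,0,0,-26,38,-5,0,0,0,-29,42,-5.5,0,0,0,-32,46,-6,0,0,0,-34],
  grip=0.1,
)

```text
time: 15.28
position: [0.4825, 0.1324, 0.1305]
tool_rot: [0.567, 0.824, -0.002, -0.002]
ft_force: [1.6, -0.4, -0.3]
grip_width: 0.0391
```

```bash
python3 - <<'E'
from h import *
x,y=side(540.5,391.9,126.9,-42);go(x,y,100,126.9)
E
```

```text
from [482.5 132.4 130.5] phix 111.0 t 15.28 | shift cm [21.01 10.67  3.03] turn [ -0.3  -0.1 -15.9]
```

Call:
drive_tool(
  targets=[4,2,0,0,0,-3,7,3.6,0,0,0,-6,10,5,0.5,0,0,-9,13,6.6,1,0,0,-12,16,8.1,2,0,0,-14,19,9.6,3,0,0,-16,21,10.7,3,0,0,-16,21,10.7,3,0,0,-16,21,10.7,3,0,0,-16],
)

```text
time: 16.03
position: [0.508, 0.365, 0.0999]
tool_rot: [0.446, 0.895, -0.002, -0.001]
ft_force: [-0.1, -1.2, -0.2]
grip_width: 0.0394
```

```bash
cat >> h.py <<'E'
def wrist_rect(o,W,cx,cy,zlo,zhi,rad):
    m=(W[...,2]>zlo)&(W[...,2]<zhi)&(np.hypot(W[...,0]-cx/1000,W[...,1]-cy/1000)<rad)
    v,u=np.where(m);k=v<240
    R=Rn.from_quat(o["tool_rot"]).as_matrix();L=(W-o["position"])@R
    print("world",rect(W[m][k][:,:2]),"tool",rect(L[m][k][:,:2]),k.sum())
    return L[m][k]
E
python3 - <<'E'
from h import *
o,p,W=snap("wrist","w11.png")
P=wrist_rect(o,W,540,390,.045,.07,.1)
print(P.min(0),P.max(0))
x,y=side(540.5,391.9,126.9,-42);go(x,y,5,126.9,o)
E
```

```text
world (526.3, 409.9, 81.6, 91.7, 36.5) tool (24.8, 41.8, 81.6, 91.7, -89.5) 3602
[-0.01634646 -0.00416028  0.03988398] [0.06562988 0.08803134 0.05456311]
from [508.  365.   99.9] phix 127.0 t 16.03 | shift cm [0.19 0.06 9.49] turn [-0.3 -0.   0.1]
```

View pics/w11.png

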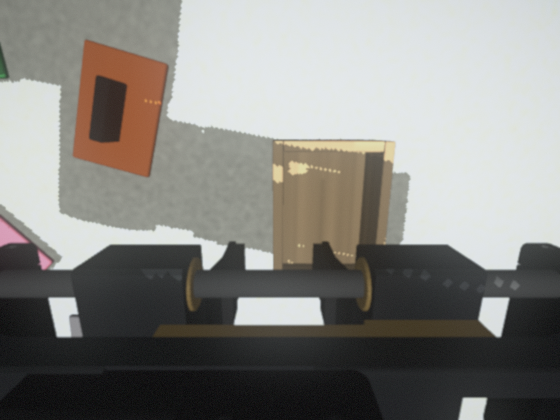

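The crate wall spans tool y -4 to 88 mm and the crate's centre is at tool x≈0.6, so the jaws line up. Descending to grip.

Call:
drive_tool(
  targets=[0,0,2,0,0,0.3,0,0,5,0,0,0.5,0,0,8,0,0,0.5,0,0,9.5,0,0,0.5,0,0,9.8,0,0,0.5,0,0,9.8,0,0,0.5],
)

```text
time: 16.58
position: [0.5086, 0.3627, 0.0032]
tool_rot: [0.452, 0.892, -0.002, -0.001]
ft_force: [0.3, 0.2, 0.5]
grip_width: 0.0393
```

Call:
drive_tool(
  targets=[0,0,0,0,0,0,0,0,0,0,0,0,0,0,0,0,0,0,0,0,0,0,0,0,0,0,0,0,0,0,0,0,0,0,0,0,0,0,0,0,0,0,0,0,0,0,0,0,0,0,0,0,0,0],
  grip=1,
)

```text
time: 17.33
position: [0.5093, 0.3646, 0.0054]
tool_rot: [0.451, 0.892, -0.0, -0.0]
ft_force: [-1.6, -1.7, 5.2]
grip_width: 0.0078
```

Call:
drive_tool(
  targets=[0,0,-1,0,0,0,0,0,-2,0,0,0,0,0,-4,0,0,0,0,0,-6,0,0,0,0,0,-8,0,0,0,0,0,-10,0,0,0,0,0,-12,0,0,0,0,0,-14,0,0,0,0,0,-15,0,0,0,0,0,-15,0,0,0,0,0,-15,0,0,0],
)

```text
time: 18.25
position: [0.5098, 0.3648, 0.1551]
tool_rot: [0.451, 0.892, 0.0, 0.0]
ft_force: [-0.8, 0.5, -3.2]
grip_width: 0.0076
```

```bash
python3 - <<'E'
from h import *
o,p,W=snap("wrist","w12.png")
R=Rn.from_quat(o["tool_rot"]).as_matrix();L=(W-o["position"])@R
m=(L[...,2]>-.07)&(L[...,2]<-.03)&(np.abs(L[...,0])<.12)&(L[...,1]>-.02)&(L[...,1]<.15)
v,u=np.where(m);k=v<240;P=L[m][k]
print(rect(P[:,:2]),P.min(0),P.max(0),np.median(P[:,2]))
print(np.linalg.lstsq(np.c_[P[:,:2],np.ones(len(P))],P[:,2],rcond=None)[0],len(P))
a=np.radians(76.9);tx=np.array([np.cos(a),np.sin(a)]);ty=np.array([np.sin(a),-np.cos(a)])
t=np.array([502.5,-348.8])-ty*41.8-tx*0.6;print(t);go(t[0],t[1],150,76.9,o)
E
```

```text
(41.2, 42.2, 53.1, 93.4, -88.8) [ 0.0138709  -0.00436052 -0.05392364] [ 0.06743188  0.08906132 -0.03000382] -0.05142573529251292
[-0.09032202  0.05111503 -0.04695464] 8597
[ 461.65181378 -339.91036093]
from [509.8 364.8 155.1] phix 126.3 t 18.25 | shift cm [-53.92 -45.63   0.48] turn [ 0.1 -0.  49.4]
```

View pics/w12.png

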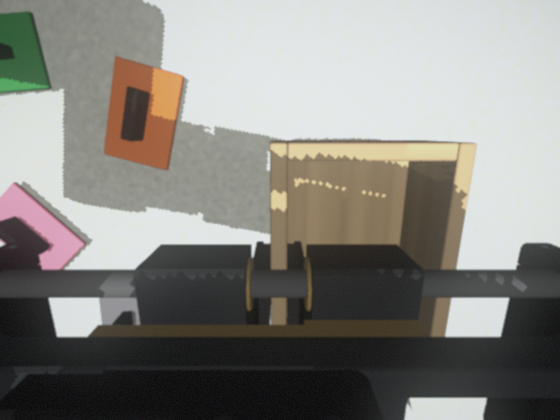

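The crate is held and level (rim uniform). Carrying it to the tray.

Call:
drive_tool(
  targets=[-1,-0.8,0,0,0,1,-3,-2.5,0,0,0,3,-5.5,-4.7,0,0,0,5,-8.2,-6.9,0,0,0,7.5,-10.9,-9.2,0,0,0,10,-13.6,-11.5,0,0,0,12.5,-16.3,-13.8,0,0,0,15,-19,-16.1,0,0,0,17.5,-21.7,-18.4,0,0,0,20,-24.4,-20.7,0,0,0,22.5,-27.1,-23,0,0,0,25,-29.8,-25.2,0,0,0,27.5],
)

```text
time: 19.3
position: [0.4811, -0.0266, 0.1537]
tool_rot: [0.652, 0.758, -0.001, -0.001]
ft_force: [1.6, 0.8, -2.0]
grip_width: 0.0077
```

```bash
python3 - <<'E'
from h import *
go(461.4,-341.3,150,76.9)
E
```

```text
from [481.1 -26.6 153.7] phix 98.6 t 19.3 | shift cm [-30.82  -6.68   0.36] turn [-0.2 -0.  21.7]
```

Call:
drive_tool(
  targets=[-2.7,-0.6,0,0,0,2,-5.5,-1.2,0,0,0,4,-8.5,-1.8,0,0,0,6,-11.5,-2.5,0,0,0,8.5,-14.5,-3.1,0,0,0,11,-17.5,-3.8,0,0,0,13,-20.5,-4.4,0,0,0,15,-23.5,-5.1,0,0,0,17,-26.5,-5.7,0,0,0,19,-29,-6.2,0,0,0,20.5,-30.2,-6.5,0,0,0,21.5,-30.4,-6.6,0,0,0,21.7],
)

```text
time: 20.3
position: [0.4636, -0.3376, 0.1537]
tool_rot: [0.783, 0.622, -0.0, -0.0]
ft_force: [1.2, -0.4, -1.8]
grip_width: 0.0079
```

Call:
drive_tool(
  targets=[0,0,1,0,0,0,0,0,3,0,0,0,0,0,5,0,0,0,0,0,6.5,0,0,0,0,0,6.5,0,0,0,0,0,6.5,0,0,0],
)

```text
time: 20.8
position: [0.4637, -0.3322, 0.0884]
tool_rot: [0.781, 0.624, -0.0, -0.002]
ft_force: [0.2, -0.7, -2.2]
grip_width: 0.0077
```

```bash
python3 - <<'E'
from h import *
o,p,W=snap("wrist","w13.png")
go(461.4,-341.3,30,76.9,o)
R=Rn.from_quat(o["tool_rot"]).as_matrix();L=(W-o["position"])@R
v=np.mgrid[:420,:560][0]
m=(L[...,2]>-.056)&(L[...,2]<-.046)&(np.abs(L[...,0])<.12)&(L[...,1]>-.02)&(L[...,1]<.15)&(v<240)
P=L[m];print("crate tool",rect(P[:,:2]),P[:,:2].min(0),P[:,:2].max(0))
print(np.linalg.lstsq(np.c_[P[:,:2],np.ones(len(P))],P[:,2],rcond=None)[0],len(P))
m=(W[...,2]>.042)&(W[...,2]<.058)&(np.hypot(W[...,0]-.503,W[...,1]+.349)<.13)&(v<240)
P=L[m];print("tray tool",rect(P[:,:2]),P[:,:2].min(0),P[:,:2].max(0))
E
```

```text
from [ 463.7 -332.2   88.4] phix 77.2 t 20.8 | shift cm [-0.95 -0.    5.84] turn [-0.2 -0.2  0.3]
crate tool (43.5, 42.4, 47.2, 92.3, -89.9) [ 0.0198418  -0.00380753] [0.06713916 0.08849968]
[-0.00518502  0.00738174 -0.05143614] 7042
tray tool (34.6, 41.7, 94.9, 139.8, -89.6) [-0.01238806 -0.0284055 ] [0.08232395 0.11191652]
```

View pics/w13.png

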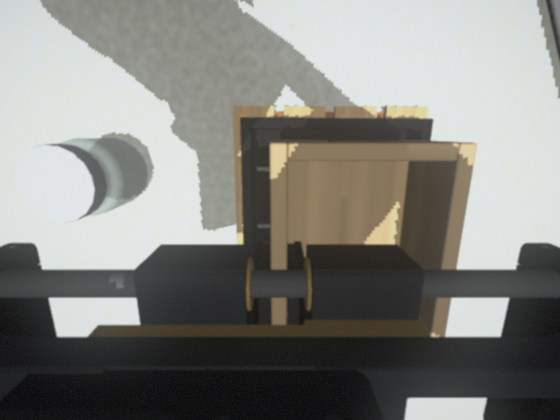

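Crate centre is at tool (2.1, 42.3) and tray centre at (-7.7, 41.7). I'll shift -1.0 cm in x and go down 5.9 cm.

Call:
drive_tool(
  targets=[-0.5,0,0.5,0,0,0.2,-1,-0.1,2,0,0,0.3,-1,-0.1,4,0,0,0.3,-1,-0.1,5,0,0,0.3,-1,-0.1,5.5,0,0,0.3,-1,-0.1,5.7,0,0,0.3,-1,-0.1,5.8,0,0,0.3,-1,-0.1,5.9,0,0,0.3,-1,-0.1,5.9,0,0,0.3],
)

```text
time: 21.6
position: [0.4619, -0.345, 0.0314]
tool_rot: [0.783, 0.621, 0.0, 0.001]
ft_force: [-1.4, 0.6, -0.5]
grip_width: 0.0077
```

Call:
drive_tool(
  targets=[0,0,0.1,0,0,0,0,0,0.2,0,0,0],
)

```text
time: 21.77
position: [0.4618, -0.345, 0.0293]
tool_rot: [0.783, 0.621, 0.0, 0.001]
ft_force: [-1.8, 1.2, 19.3]
grip_width: 0.0076
```

```bash
cat > c.py <<'E'
from h import *
o,p,W=snap("wrist","w14.png")
print(o["ft_force"]);go(461.4,-341.3,30,76.9,o)
R=Rn.from_quat(o["tool_rot"]).as_matrix();L=(W-o["position"])@R
v=np.mgrid[:420,:560][0]
m=(W[...,2]>.075)&(W[...,2]<.092)&(np.abs(L[...,0])<.12)&(L[...,1]>-.02)&(L[...,1]<.15)&(v<240)
P=L[m];print("crate tool",rect(P[:,:2]),P[:,:2].min(0),P[:,:2].max(0),np.median(W[m][:,2]))
print(np.linalg.lstsq(np.c_[P[:,:2],np.ones(len(P))],P[:,2],rcond=None)[0],len(P))
m=(W[...,2]>.042)&(W[...,2]<.058)&(np.hypot(W[...,0]-.503,W[...,1]+.349)<.13)&(v<240)
P=L[m];print("tray tool",rect(P[:,:2]),P[:,:2].min(0),P[:,:2].max(0))
E
python3 c.py
```

```text
[-1.81092457  1.22528554 19.27926436]
from [ 461.8 -345.    29.3] phix 76.8 t 21.77 | shift cm [ 0.35 -0.13 -0.07] turn [ 0.1  0.  -0.1]
crate tool (43.9, 42.3, 47.1, 92.1, -89.5) [ 0.01999635 -0.00387203] [0.06714041 0.08838652] 0.08112958650414032
[-0.0081009   0.00792208 -0.0513957 ] 7104
tray tool (51.5, 40.5, 86.7, 140.5, -90.0) [ 0.00808703 -0.02976141] [0.09489687 0.11078568]
```

The crate is seated at 19 N of contact, within 3 mm of centre. Releasing and going for the tub.

Call:
drive_tool(
  targets=[0,0,-0.1,0,0,0,0,0,-0.1,0,0,0,0,0,-0.1,0,0,0,0,0,-0.1,0,0,0,0,0,-2,0,0,0,0,0,-5,0,0,0,0,0,-8,0,0,0,0,0,-10,0,0,0,0,0,-11,0,0,0,0,0,-11,0,0,0,0,0,-11,0,0,0],
  grip=0.4,
)

```text
time: 22.73
position: [0.4613, -0.3444, 0.1386]
tool_rot: [0.784, 0.621, 0.0, -0.0]
ft_force: [-0.2, 0.2, -0.8]
grip_width: 0.026
```

```bash
cat > c2.py <<'E'
from h import *
o,p,W=snap("wrist","w15.png")
v=np.mgrid[:420,:560][0]
for n,a,b,r in(("crate",.072,.095,.09),("tray",.042,.058,.13)):
    m=(W[...,2]>a)&(W[...,2]<b)&(np.hypot(W[...,0]-.503,W[...,1]+.349)<r)&(v<240)
    print(n,rect(W[m][:,:2]),np.percentile(W[m][:,2],[5,50,95]))
go(462,-100,150,85.2,o)
E
python3 c2.py
```

```text
crate (508.7, -331.1, 86.7, 91.5, -13.4) [0.07639788 0.08107663 0.08230244]
tray (508.5, -322.9, 126.4, 140.4, -13.3) [0.04471396 0.04909596 0.05191814]
from [ 461.3 -344.4  138.6] phix 76.8 t 22.73 | shift cm [23.82 -5.5  -1.14] turn [-0.  -0.  -8.4]
```

View pics/w15.png

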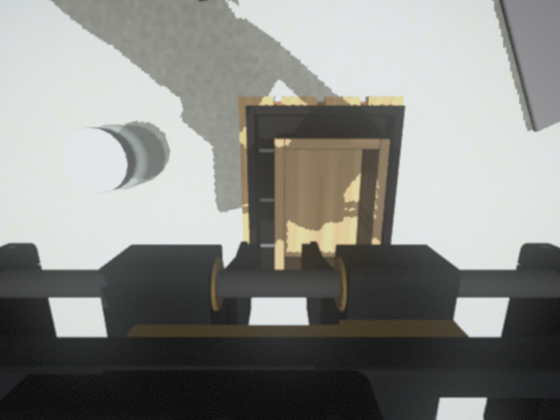

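Crate centre is (503.7, -352.2), tray (502.3, -349), both at 76.6°, and it lies flat. Tub next.

Call:
drive_tool(
  targets=[2,-0.5,-1,0,0,-0.7,5,-1.1,-1,0,0,-1.7,8,-1.8,-1,0,0,-2.8,11,-2.5,-1,0,0,-3.8,14,-3.2,-1,0,0,-4.9,17,-3.9,-1,0,0,-6,20,-4.6,-1,0,0,-7,22.5,-5.2,-1,0,0,-8,23.8,-5.5,-1,0,0,-8.4,23.8,-5.5,-1,0,0,-8.4,23.8,-5.5,-1,0,0,-8.4],
  grip=-1,
)

```text
time: 23.7
position: [0.4614, -0.0997, 0.1475]
tool_rot: [0.735, 0.678, -0.001, -0.001]
ft_force: [0.6, -0.1, -0.3]
grip_width: 0.0852
```

```bash
python3 - <<'E'
from h import *
o,p,W=snap("wrist","w16.png")
P=wrist_rect(o,W,462,-100,.078,.1,.07);print(P.min(0),P.max(0))
go(462,-100,35,85.2,o)
E
```

```text
world (462.9, -89.3, 54.1, 59.5, 85.1) tool (10.5, 0.8, 54.1, 59.5, 0.2) 1270
[-0.01917784 -0.0262845   0.05835319] [0.04037682 0.02790298 0.0694538 ]
from [461.4 -99.7 147.5] phix 85.3 t 23.7 | shift cm [-0.03  0.09 11.25] turn [-0.1 -0.   0.1]
```

View pics/w16.png

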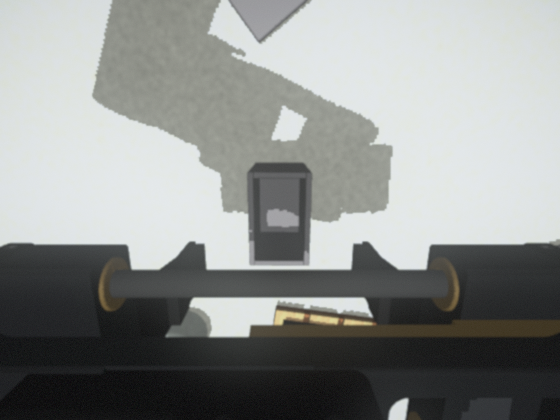

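Call:
drive_tool(
  targets=[-0.2,0.1,2,0,0,0,-0.2,0.1,5,0,0,0,-0.2,0.1,8,0,0,0,-0.2,0.1,10,0,0,0,-0.2,0.1,11.2,0,0,0,-0.2,0.1,11.2,0,0,0,-0.2,0.1,11.2,0,0,0],
)

```text
time: 24.33
position: [0.4627, -0.1035, 0.0359]
tool_rot: [0.737, 0.676, -0.0, -0.001]
ft_force: [-0.3, 0.7, 1.0]
grip_width: 0.0874
```

Call:
drive_tool(
  targets=[0,0,0,0,0,0,0,0,0,0,0,0,0,0,0,0,0,0,0,0,0,0,0,0,0,0,0,0,0,0,0,0,0,0,0,0,0,0,0,0,0,0,0,0,0,0,0,0,0,0,0,0,0,0],
  grip=1,
  squeeze=30,
)

```text
time: 25.08
position: [0.4629, -0.1024, 0.0371]
tool_rot: [0.736, 0.677, 0.0, 0.0]
ft_force: [-0.8, 0.8, 5.3]
grip_width: 0.0539
```

Call:
drive_tool(
  targets=[0,0,-1,0,0,0,0,0,-3,0,0,0,0,0,-6,0,0,0,0,0,-9,0,0,0,0,0,-12,0,0,0,0,0,-14,0,0,0,0,0,-15,0,0,0,0,0,-15,0,0,0,0,0,-15,0,0,0],
)

```text
time: 25.83
position: [0.4629, -0.1024, 0.1867]
tool_rot: [0.736, 0.677, 0.0, 0.0]
ft_force: [-0.2, -0.4, -2.1]
grip_width: 0.054
```

```bash
python3 - <<'E'
from h import *
o,p,W=snap("wrist","w17.png")
R=Rn.from_quat(o["tool_rot"]).as_matrix();L=(W-o["position"])@R
v=np.mgrid[:420,:560][0]
m=(L[...,2]>-.065)&(L[...,2]<-.04)&(np.abs(L[...,0])<.07)&(np.abs(L[...,1])<.06)&(v<240)
P=L[m];print("tub tool",rect(P[:,:2]),P[:,:2].min(0),P[:,:2].max(0),np.median(P[:,2]))
print(np.linalg.lstsq(np.c_[P[:,:2],np.ones(len(P))],P[:,2],rcond=None)[0],len(P))
go(503.6,-352,185,76.7,o)
E
```

```text
tub tool (30.5, 0.5, 24.8, 54.2, -89.7) [ 0.01802137 -0.02666411] [0.04295931 0.02751227] -0.05010985348713869
[ 0.0270799   0.01545015 -0.05004358] 2511
from [ 462.9 -102.4  186.7] phix 85.2 t 25.83 | shift cm [-24.54   6.13   0.18] turn [0.  0.  8.5]
```

View pics/w17.png

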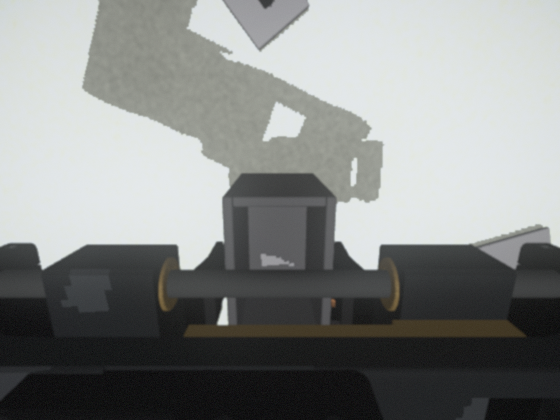

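The tub is held at 54 mm, centred in the grip. Carrying it over the crate.

Call:
drive_tool(
  targets=[-1.5,0.4,0,0,0,0.5,-4,1,0,0,0,1.4,-7,1.8,0,0,0,2.4,-10,2.5,0,0,0,3.5,-13,3.3,0,0,0,4.5,-16,4,0,0,0,5.5,-19,4.8,0,0,0,6.5,-22,5.5,0,0,0,7.5,-24,6,0,0,0,8.3,-24.6,6.1,0,0,0,8.5,-24.6,6.1,0,0,0,8.5,-24.6,6.1,0,0,0,8.5],
)

```text
time: 26.88
position: [0.5022, -0.351, 0.185]
tool_rot: [0.784, 0.621, 0.0, -0.002]
ft_force: [-0.5, -0.4, -1.2]
grip_width: 0.054
```

```bash
cat > c3.py <<'E'
from h import *
o,p,W=snap("wrist","w18.png")
R=Rn.from_quat(o["tool_rot"]).as_matrix();L=(W-o["position"])@R
v=np.mgrid[:420,:560][0]
m=(L[...,2]>-.065)&(L[...,2]<-.04)&(np.abs(L[...,0])<.07)&(np.abs(L[...,1])<.06)&(v<240)
P=L[m];print("tub tool",rect(P[:,:2]),P[:,:2].min(0),P[:,:2].max(0),np.median(P[:,2]))
for n,a,b,r in(("crate",.072,.09,.09),("tray",.042,.058,.13)):
    m=(W[...,2]>a)&(W[...,2]<b)&(np.hypot(W[...,0]-.503,W[...,1]+.349)<r)&(v<240)
    P=L[m];print(n,rect(P[:,:2]),P[:,:2].min(0),P[:,:2].max(0))
go(503.4,-352.9,67,76.7,o)
E
python3 c3.py
```

```text
tub tool (30.5, 0.5, 24.9, 54.2, -89.7) [ 0.01794718 -0.02657737] [0.04296147 0.02766738] -0.05000945197006027
crate (42.3, 1.8, 42.9, 92.0, -89.9) [ 0.02080204 -0.04426885] [0.0636845  0.04772557]
tray (22.5, 0.1, 137.1, 140.1, -90.0) [-0.04604953 -0.06998659] [0.09109455 0.07016244]
from [ 502.2 -351.   185. ] phix 76.7 t 26.88 | shift cm [-0.19  0.2  11.8 ] turn [-0.2 -0.2  0. ]
```

View pics/w18.png

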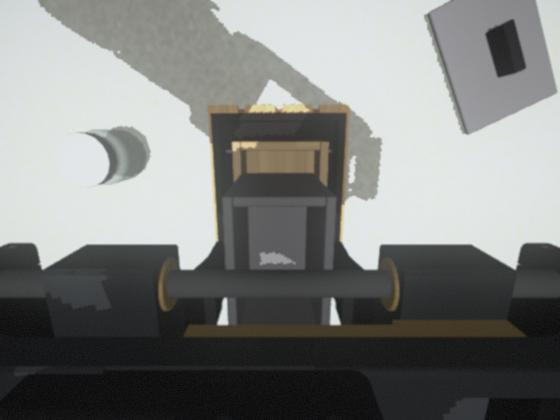

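Call:
drive_tool(
  targets=[-0.2,0.1,1,0,0,0,-0.2,0.1,3,0,0,0,-0.2,0.1,5,0,0,0,-0.2,0.1,6,0,0,0,-0.2,0.1,6,0,0,0,-0.2,0.1,6,0,0,0],
)

```text
time: 27.43
position: [0.5036, -0.3538, 0.1262]
tool_rot: [0.784, 0.621, -0.0, -0.001]
ft_force: [0.5, 0.3, 0.7]
grip_width: 0.054
```

```bash
python3 c3.py
```

```text
tub tool (30.6, 0.5, 25.0, 54.2, 90.0) [ 0.01806268 -0.02661212] [0.04307134 0.02754222] -0.050017266078523845
crate (26.9, -0.5, 79.6, 92.4, 89.8) [-0.01309575 -0.04671637] [0.06657792 0.0455866 ]
tray (33.7, -2.3, 120.3, 140.4, -90.0) [-0.02647417 -0.07251431] [0.09385816 0.06788385]
from [ 503.6 -353.8  126.2] phix 76.8 t 27.43 | shift cm [ 0.08 -0.04  5.92] turn [-0.1 -0.1  0.1]
```

Call:
drive_tool(
  targets=[0,-0.1,1,0,0,0,0,-0.1,2.5,0,0,0,0,-0.1,4,0,0,0,0,-0.1,5,0,0,0,0,-0.1,5.5,0,0,0,0,-0.1,5.7,0,0,0,0,-0.1,5.8,0,0,0,0,-0.1,5.8,0,0,0],
)

```text
time: 28.15
position: [0.5032, -0.355, 0.0692]
tool_rot: [0.784, 0.621, 0.0, 0.001]
ft_force: [0.6, -0.0, -1.1]
grip_width: 0.0537
```

Call:
drive_tool(
  targets=[0,0,0.1,0,0,0,0,0,0.2,0,0,0],
)

```text
time: 28.32
position: [0.5033, -0.355, 0.0675]
tool_rot: [0.784, 0.621, 0.0, 0.001]
ft_force: [-0.0, -1.0, -0.2]
grip_width: 0.0541
```

```bash
python3 c3.py
```

```text
tub tool (30.5, 0.4, 25.1, 54.2, 90.0) [ 0.01793096 -0.02673236] [0.04299541 0.02748563] -0.05004805176047134
crate (36.4, -0.7, 62.6, 92.3, -89.9) [ 0.00500004 -0.04686536] [0.0676916  0.04540046]
tray (45.1, -2.4, 100.8, 140.2, -89.9) [-0.00535056 -0.07249453] [0.09552555 0.06770511]
from [ 503.3 -355.    67.5] phix 76.7 t 28.32 | shift cm [ 0.21 -0.04  0.05] turn [0.1 0.  0. ]
```

View pics/w18.png

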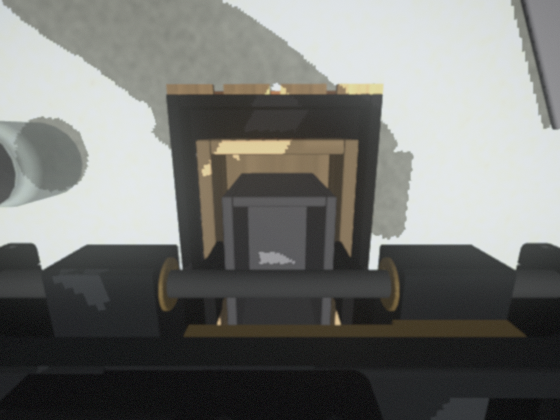

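Call:
drive_tool(
  targets=[0,0,0.1,0,0,0,0,0,0.1,0,0,0],
)

```text
time: 28.53
position: [0.5032, -0.355, 0.0671]
tool_rot: [0.784, 0.621, 0.0, 0.001]
ft_force: [-2.0, 0.9, 4.7]
grip_width: 0.0536
```

Call:
drive_tool(
  targets=[0,0,0,0,0,0,0,0,0,0,0,0,0,0,0,0,0,0,0,0,0,0,0,0,0,0,0,0,0,0,0,0,-2,0,0,0,0,0,-5,0,0,0,0,0,-8,0,0,0,0,0,-11,0,0,0,0,0,-12,0,0,0,0,0,-12,0,0,0,0,0,-12,0,0,0],
  grip=-0.8,
)

```text
time: 29.53
position: [0.5026, -0.3544, 0.1854]
tool_rot: [0.784, 0.621, -0.0, -0.0]
ft_force: [-0.2, 0.9, -0.2]
grip_width: 0.0785
```

```bash
python3 - <<'E'
from h import *
o,p,W=snap("wrist","w19.png")
v=np.mgrid[:420,:560][0]
for n,a,b,r in(("tub",.108,.125,.06),("crate",.072,.09,.09),("tray",.042,.058,.13)):
    m=(W[...,2]>a)&(W[...,2]<b)&(np.hypot(W[...,0]-.503,W[...,1]+.349)<r)&(v<240)
    q=rect(W[m][:,:2]);print(n,q,np.percentile(W[m][:,2],[5,50,95]))
m=(W[...,2]>.108)&(W[...,2]<.125)&(np.hypot(W[...,0]-.503,W[...,1]+.349)<.06)&(v<240)
R=Rn.from_quat(o["tool_rot"]).as_matrix();L=(W-o["position"])@R;print(L[m].max(0),L[m].min(0))
print(o["position"],o["tool_rot"])
go(457,119,150,123,o)
E
```

```text
tub (504.6, -345.0, 54.1, 65.8, 76.6) [0.11035331 0.11692873 0.11813816]
crate (506.3, -339.7, 92.3, 104.4, 77.0) [0.07426644 0.08104718 0.08276839]
tray (506.5, -331.2, 140.2, 143.7, 76.6) [0.04418117 0.04905628 0.05312874]
[0.04253452 0.02674305 0.07740784] [-0.02322277 -0.0273958   0.06607905]
[ 0.50260881 -0.35439188  0.18541228] [ 7.84085017e-01  6.20653430e-01 -1.34833689e-05 -7.56289604e-05]
from [ 502.6 -354.4  185.4] phix 76.7 t 29.53 | shift cm [ 45.03 -15.31   3.55] turn [ -0.   -0.  -46.3]
```

View pics/w19.png

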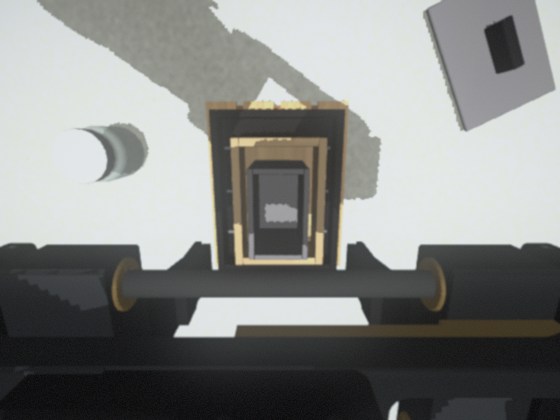

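The tub stands upright in the crate: rim at 117–118 mm, centre about (502.4, -353.8), angle 76.6°. Now the small grey lid.

Call:
drive_tool(
  targets=[2,-0.7,0,0,0,-2,6,-2,0,0,0,-6,10,-3.4,0,0,0,-10,14,-4.8,0,0,0,-14,18,-6.1,0,0,0,-18,22,-7.5,0,0,0,-22,26,-8.8,0,0,0,-26,30,-10.2,0,0,0,-30,34,-11.6,0,0,0,-34,38,-12.9,1,0,0,-38,41.5,-14.1,2,0,0,-42,44,-15,3,0,0,-45],
  grip=0.1,
)

```text
time: 30.58
position: [0.4554, 0.1109, 0.1537]
tool_rot: [0.485, 0.875, -0.001, -0.002]
ft_force: [0.0, -0.2, -0.2]
grip_width: 0.039
```

```bash
python3 - <<'E'
from h import *
go(457,119,130,123)
E
```

```text
from [455.4 110.9 153.7] phix 122.0 t 30.58 | shift cm [0.59 0.57 2.37] turn [-0.2 -0.2 -1. ]
```

Call:
drive_tool(
  targets=[0.4,0.4,1,0,0,-1,0.4,0.4,3,0,0,-1,0.4,0.4,4,0,0,-1,0.4,0.4,4,0,0,-1,0.4,0.4,4,0,0,-1],
)

```text
time: 31.0
position: [0.4579, 0.113, 0.1142]
tool_rot: [0.48, 0.878, -0.001, -0.002]
ft_force: [-0.2, 0.1, 0.2]
grip_width: 0.0391
```

```bash
python3 - <<'E'
from h import *
o,p,W=snap("wrist","w20.png")
P=wrist_rect(o,W,457,119,.007,.024,.08);print(P.min(0),P.max(0))
P=wrist_rect(o,W,457,119,.034,.05,.05);print(P.min(0),P.max(0))
go(457,119,-4,123,o)
E
```

```text
world (453.5, 123.0, 70.2, 89.3, -57.1) tool (10.5, 2.1, 70.2, 89.3, -0.2) 5597
[-0.03405909 -0.03306254  0.09192312] [0.05530382 0.03732376 0.105532  ]
world (455.9, 118.6, 11.0, 49.3, -57.1) tool (5.6, 1.6, 11.0, 49.3, -0.2) 704
[-0.01902932 -0.00380821  0.0711627 ] [0.03026485 0.00722132 0.0796883 ]
from [457.9 113.  114.2] phix 122.7 t 31.0 | shift cm [ 0.52  0.29 11.82] turn [-0.2 -0.1 -0.3]
```

View pics/w20.png

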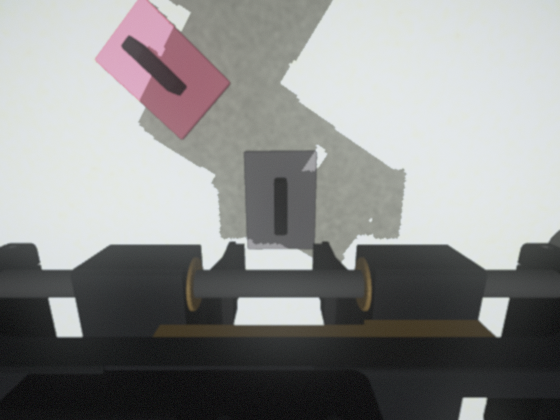

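The grey lid fills (245–316, 151–248) px in the wrist view, with its handle centred at tool (5.6, 1.7) mm. Descending onto the handle.

Call:
drive_tool(
  targets=[0.5,0.2,3,0,0,0,0.5,0.2,6,0,0,0,0.5,0.2,9,0,0,0,0.5,0.2,10.5,0,0,0,0.5,0.2,11.3,0,0,0,0.5,0.2,11.6,0,0,0,0.5,0.2,11.8,0,0,0,0.5,0.2,11.8,0,0,0],
)

```text
time: 31.72
position: [0.459, 0.1187, -0.0016]
tool_rot: [0.479, 0.878, 0.0, 0.001]
ft_force: [-0.1, -0.3, 0.5]
grip_width: 0.039
```

Call:
drive_tool(
  targets=[0,0,0,0,0,0,0,0,0,0,0,0,0,0,0,0,0,0,0,0,0,0,0,0,0,0,0,0,0,0,0,0,0,0,0,0,0,0,0,0,0,0,0,0,0,0,0,0],
  grip=1,
  squeeze=30,
)

```text
time: 32.38
position: [0.458, 0.1189, -0.0021]
tool_rot: [0.479, 0.878, -0.0, -0.0]
ft_force: [-0.7, 0.2, 3.1]
grip_width: 0.0119
```

Call:
drive_tool(
  targets=[0,0,-1,0,0,0,0,0,-3,0,0,0,0,0,-6,0,0,0,0,0,-9,0,0,0,0,0,-12,0,0,0,0,0,-15,0,0,0,0,0,-17,0,0,0,0,0,-18,0,0,0,0,0,-18,0,0,0,0,0,-18,0,0,0],
)

```text
time: 33.22
position: [0.4581, 0.1189, 0.1784]
tool_rot: [0.479, 0.878, 0.0, 0.001]
ft_force: [-0.1, -0.3, -0.8]
grip_width: 0.0121
```

```bash
cat > c4.py <<'E'
from h import *
import sys
o,p,W=snap("wrist",sys.argv[1])
R=Rn.from_quat(o["tool_rot"]).as_matrix();L=(W-o["position"])@R
v=np.mgrid[:420,:560][0]
m=(L[...,2]>-.035)&(L[...,2]<-.01)&(np.abs(L[...,0])<.07)&(np.abs(L[...,1])<.06)&(v<240)
P=L[m];print("lid tool",rect(P[:,:2]),P[:,:2].min(0),P[:,:2].max(0),np.median(P[:,2]))
print(np.linalg.lstsq(np.c_[P[:,:2],np.ones(len(P))],P[:,2],rcond=None)[0],len(P))
for n,a,b,r in(("tub",.108,.122,.06),("crate",.072,.09,.09),("tray",.042,.058,.13)):
    m=(W[...,2]>a)&(W[...,2]<b)&(np.hypot(W[...,0]-.503,W[...,1]+.352)<r)&(v<240)&(L[...,2]>0)
    P=L[m]
    if len(P)>5:print(n,rect(P[:,:2]),P[:,:2].min(0),P[:,:2].max(0))
go(502.4,-353.8,185,76.7,o)
E
python3 c4.py w21.png
```

```text
lid tool (29.3, 0.2, 42.8, 70.1, -89.9) [ 0.0078737  -0.03483395] [0.0507126  0.03527766] -0.015303862988246058
[ 0.01863746  0.0058711  -0.01607948] 7857
from [458.1 118.9 178.4] phix 122.7 t 33.22 | shift cm [-42.16 -21.83  -0.66] turn [ 0.1  0.  46. ]
```

View pics/w21.png

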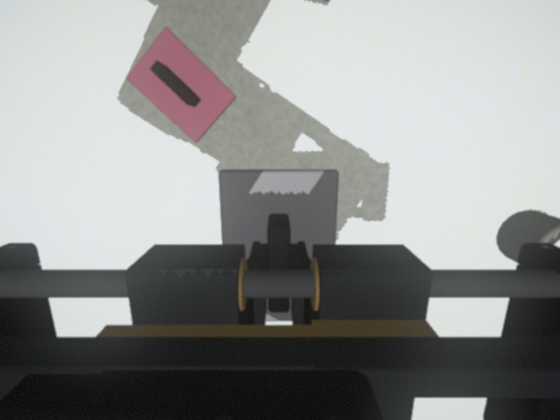

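The lid is held at 12 mm, level and centred. Carrying it to the tub.

Call:
drive_tool(
  targets=[-1,-0.5,0,0,0,1,-3,-1.6,0,0,0,3,-6,-3.1,0,0,0,6.5,-9,-4.7,0,0,0,10,-12,-6.2,0,0,0,13.5,-15,-7.8,0,0,0,17,-18,-9.3,0,0,0,20.5,-21,-10.9,0,0,0,24,-24,-12.4,0,0,0,27,-27,-14,0,0,0,30,-30,-15.5,0,0,0,33,-33,-17.1,0,0,0,36],
)

```text
time: 34.27
position: [0.4914, -0.2531, 0.1761]
tool_rot: [0.728, 0.685, -0.0, -0.002]
ft_force: [1.2, 0.3, -0.0]
grip_width: 0.0116
```

```bash
python3 -c "
from h import *
go(502.3,-354,180,76.7)"
```

```text
from [ 491.4 -253.1  176.1] phix 86.5 t 34.27 | shift cm [-10.     1.71  -0.42] turn [-0.2 -0.1  9.8]
```

Call:
drive_tool(
  targets=[-2.8,0.5,-0.2,0,0,3,-5.3,0.9,-0.4,0,0,5.5,-7.5,1.3,-0.4,0,0,7.5,-9,1.6,-0.4,0,0,9,-9.7,1.7,-0.4,0,0,9.8,-9.7,1.7,-0.4,0,0,9.8,-9.7,1.7,-0.4,0,0,9.8],
)

```text
time: 34.85
position: [0.503, -0.3483, 0.1804]
tool_rot: [0.783, 0.622, -0.0, -0.002]
ft_force: [-0.6, 0.0, -0.9]
grip_width: 0.0115
```

```bash
python3 c4.py w22.png
```

```text
lid tool (29.6, 0.1, 42.8, 70.2, -89.9) [ 0.00818883 -0.03502755] [0.05096857 0.03513943] -0.015269529954755282
[ 0.02080592  0.00518847 -0.01609877] 7866
crate (49.5, 1.5, 22.9, 92.1, -89.9) [ 0.03802528 -0.04451205] [0.06107728 0.0475519 ]
tray (22.1, -0.2, 133.5, 140.4, -89.9) [-0.04479272 -0.07047222] [0.08901157 0.07000231]
from [ 503.  -348.3  180.4] phix 76.9 t 34.85 | shift cm [-0.55  0.06 -0.46] turn [-0.2 -0.1  0.2]
```

View pics/w22.png

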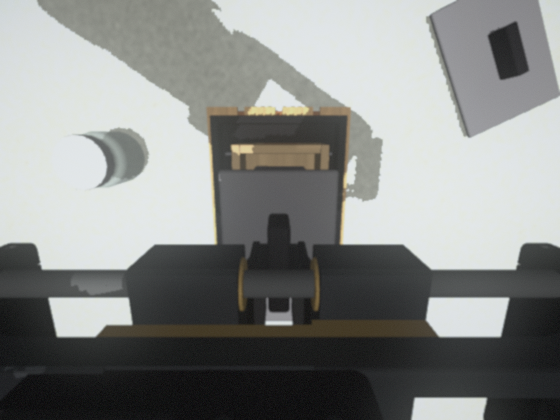

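Call:
drive_tool(
  targets=[-0.5,0.1,2,0,0,0,-0.5,0.1,4,0,0,0,-0.5,0.1,4,0,0,0,-0.5,0.1,4,0,0,0,-0.5,0.1,4,0,0,0,-0.5,0.1,4,0,0,0],
)

```text
time: 35.4
position: [0.5048, -0.3541, 0.1431]
tool_rot: [0.783, 0.622, 0.0, 0.001]
ft_force: [0.5, -1.0, -0.8]
grip_width: 0.0116
```

```bash
python3 c4.py w23.png
```

```text
lid tool (29.6, 0.0, 42.7, 70.2, -89.9) [ 0.00826368 -0.03510433] [0.05101581 0.03511345] -0.015265637196107632
[ 0.02093298  0.00550282 -0.01610162] 7874
crate (54.7, -1.8, 24.7, 92.0, 90.0) [ 0.04236744 -0.04777782] [0.06707297 0.04425114]
tray (31.1, -3.7, 126.5, 140.5, -90.0) [-0.03210151 -0.07395611] [0.09440464 0.06659594]
from [ 504.8 -354.1  143.1] phix 77.0 t 35.4 | shift cm [-0.03 -0.23 -4.19] turn [0.1 0.1 0.3]
```

Tub is at tool (0.3, -2.4) and the lid at (0.9, 0), so I shift -0.1 and -0.2 cm and lower most of the way.

Call:
drive_tool(
  targets=[0,-0.2,0.5,0,0,0.2,-0.1,-0.2,1.5,0,0,0.2,-0.1,-0.2,2,0,0,0.2,-0.1,-0.2,2,0,0,0.2,-0.1,-0.2,2,0,0,0.2,-0.1,-0.2,2,0,0,0.2],
)

```text
time: 35.95
position: [0.5018, -0.3547, 0.1216]
tool_rot: [0.784, 0.621, -0.0, -0.0]
ft_force: [-0.3, 0.1, -1.4]
grip_width: 0.0116
```

```bash
python3 c4.py w24.png
```

```text
lid tool (29.5, 0.1, 43.0, 70.2, -89.8) [ 0.00785727 -0.0349869 ] [0.05099662 0.03519144] -0.01526312197572431
[ 0.02019951  0.00497263 -0.0160794 ] 7875
crate (28.5, 0.9, 79.3, 92.3, -89.9) [-0.01122409 -0.04523769] [0.06814817 0.04697438]
tray (35.6, -0.9, 120.4, 140.5, 90.0) [-0.02460888 -0.07112197] [0.09577362 0.06936246]
from [ 501.8 -354.7  121.6] phix 76.7 t 35.95 | shift cm [ 0.1   0.03 -6.34] turn [-0. -0.  0.]
```

The lid is aligned to within 0.5 mm. Lowering to seat it.

Call:
drive_tool(
  targets=[0,0,0.3,0,0,0,0,0,0.6,0,0,0,0,0,0.9,0,0,0,0,0,1.1,0,0,0,0,0,1.2,0,0,0,0,0,1.2,0,0,0],
)

```text
time: 36.5
position: [0.5016, -0.3544, 0.1093]
tool_rot: [0.784, 0.621, -0.0, -0.0]
ft_force: [0.1, -0.4, -1.2]
grip_width: 0.0115
```

Call:
drive_tool(
  targets=[0,0,0.1,0,0,0,0,0,0.2,0,0,0],
)

```text
time: 36.67
position: [0.502, -0.3548, 0.1079]
tool_rot: [0.784, 0.621, 0.0, 0.0]
ft_force: [-0.9, 1.0, 9.6]
grip_width: 0.012
```

Contact at 107.9 mm, where the seated height was predicted to be 108. Releasing, backing off and checking.

Call:
drive_tool(
  targets=[0,0,0,0,0,0,0,0,0,0,0,0,0,0,0,0,0,0,0,0,0,0,0,0,0,0,0,0,0,0,0,0,-2,0,0,0,0,0,-4,0,0,0,0,0,-7,0,0,0,0,0,-9,0,0,0,0,0,-9,0,0,0,0,0,-9,0,0,0],
  grip=0.2,
)

```text
time: 37.58
position: [0.5024, -0.3552, 0.1991]
tool_rot: [0.784, 0.621, 0.0, 0.002]
ft_force: [0.8, 0.4, -0.5]
grip_width: 0.0351
```

Call:
drive_tool(
  targets=[3,0,0,0,0,0,7,0,0,0,0,0,11,0,0,0,0,0,15,0,0,0,0,0,19,0,0,0,0,0,23,0,0,0,0,0,27,0,0,0,0,0,31,0,0,0,0,0,34,0,0,0,0,0,35,0,0,0,0,0,35,0,0,0,0,0],
)

```text
time: 38.5
position: [0.5813, -0.0113, 0.1962]
tool_rot: [0.783, 0.622, -0.001, -0.001]
ft_force: [-0.7, -0.6, 0.7]
grip_width: 0.0347
```

```bash
python3 - <<'E'
from h import *
o,p,W=snap("top","t30.png")
cv2.imwrite("pics/t30z.png",cv2.resize(p[140:260,330:470,::-1],None,fx=5,fy=5,interpolation=cv2.INTER_CUBIC))
for n,a,b in(("pallet..",.012,.2),("tray",.04,.06),("crate",.07,.095),("flange",.112,.135),("handle",.14,.16)):
    B=blob(W,398,195,50,a,b);print(n,rect(B[:,:2]),len(B),np.round(np.percentile(B[:,2],[5,50,95])*1000))
F=blob(W,398,195,50,.112,.135);print(np.linalg.lstsq(np.c_[F[:,:2],np.ones(len(F))],F[:,2],rcond=None)[0])
for n,u,v,r,a,b in(("wide",358,112,36,.007,.03),("tin",187,117,22,.06,.1),("jar",373,262,22,.06,.1)):
    B=blob(W,u,v,r,a,b);print(n,rect(B[:,:2]),len(B))
o,p,W=snap("side","s30.png")
cv2.imwrite("pics/s30z.png",cv2.resize(p[180:340,300:460,::-1],None,fx=4,fy=4,interpolation=cv2.INTER_CUBIC))
print(o["time"],o["position"])
E
```

```text
pallet.. (502.6, -345.9, 160.7, 200.7, 76.9) 4105 [ 17.  50. 126.]
tray (502.5, -346.2, 141.5, 181.3, 77.1) 794 [43. 49. 52.]
crate (503.0, -349.3, 92.3, 131.3, 76.4) 366 [73. 81. 84.]
flange (502.4, -351.8, 71.3, 100.6, 76.5) 948 [120. 123. 127.]
handle (502.5, -351.1, 13.8, 51.1, 77.2) 126 [141. 151. 154.]
[-0.00459225 -0.00149746  0.12532217]
wide (766.7, -251.6, 106.7, 140.5, -77.5) 1541
tin (750.3, 243.1, 63.3, 64.0, -14.4) 461
jar (327.9, -258.9, 50.6, 51.3, 88.9) 353
38.55 [ 0.58128559 -0.01328698  0.19644045]
```

View pics/t30.png

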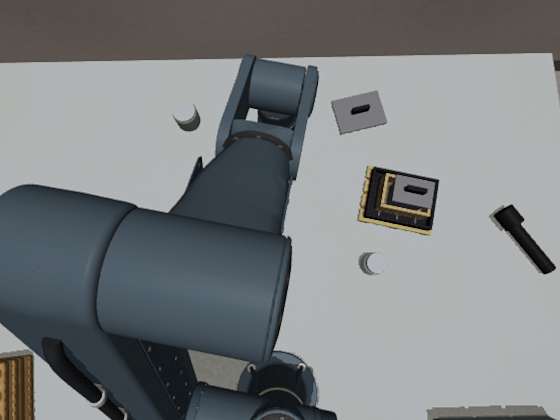

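View pics/s30z.png

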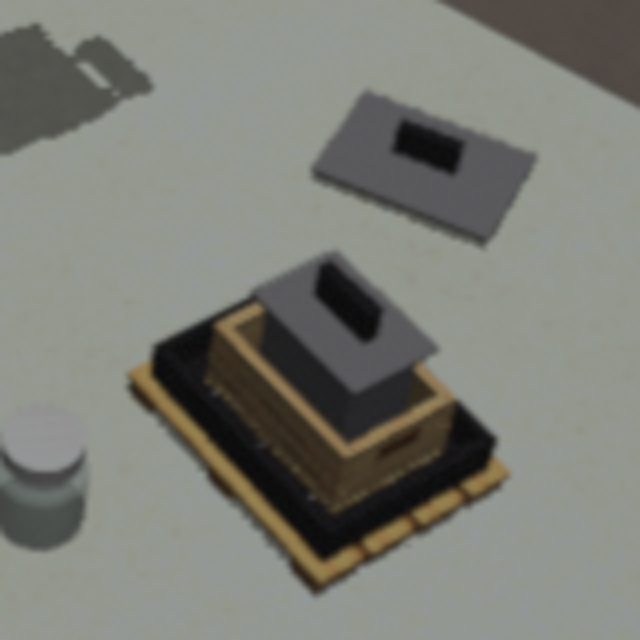

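The stack is complete, with the lid flange level at about 123 mm (124 expected when seated), and the arm is clear. Handing in.

```bash
python3 -c "
from rig import robot
print(robot.hand_in())"
```

```text
the job is handed in; nothing more can be done
None
```

The storage set is stacked on the pallet in the order asked (tray, crate, tub, small grey lid). I handed the job in at about 38.6 s, with the arm well clear.

**Last checks from the top camera:**

| Piece | Result |
|---|---|
| Tray | within about 1 mm and 0.2° of the pallet's centre and axis |
| Crate | flat, about 3 mm off the tray's centre along its length, rim at 81 mm (82 expected) |
| Tub | upright; rim at 117–118 mm (118 expected), read from the wrist camera before the lid went on |
| Lid | level and within 3 mm of the crate's centre; flange top at 123 mm (124 expected when seated) |

- **Bystanders:** the wide lid and tin measure where they started, to within camera noise. The arm partly hid the jar in the first picture, so its position couldn't be compared, but it is upright and was never approached. I never reached for the coloured look-alikes, but the arm hid them in the last top picture.
- **Failed attempts:** the first three closes on the tray caught nothing, because the fingertips sit about 23 mm behind the reported TCP. The tray did not move. I allowed for the offset from then on.
- **Disagreement:** the top and wrist cameras differ by about 2–3 mm in y, so I did the final alignments from wrist-camera measurements of one piece against another.

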